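# Clear away the used dessert cups and cartons into the pedal bin

### The job

Clear the counter after the break: first nest all the blue dessert cups into one upright stack standing by itself on the counter. Then press the bin's pedal right down to its stop so that the lid stays open, put the whole stack, still nested, and every empty juice carton into the bin, and finally shut the lid. Leave the mug, the bowl, the soap bottle and the sponge where they are.

Things in the scene. Friction and masses are not known exactly. Their poses are not given: they have to be found in the camera images.
- cup_a: Used light-blue plastic cup, upright (sizes in mm), 20 g, 61 tall: base 36 in diameter, a cone up to 51 high (61 in diameter there), above it an upright collar 68 in outer diameter from 51 to 61 (the rim); mouth 64, walls 2. Origin: centre of the underside; z up through the mouth. Cups are alike: nested, a collar rests on the rim beneath, 10 above it, with 1 of side play. 3 or 4 present (else None).
- cup_b: Used light-blue plastic cup, upright (sizes in mm), 20 g, 61 tall: base 36 in diameter, a cone up to 51 high (61 in diameter there), above it an upright collar 68 in outer diameter from 51 to 61 (the rim); mouth 64, walls 2. Origin: centre of the underside; z up through the mouth. Cups are alike: nested, a collar rests on the rim beneath, 10 above it, with 1 of side play. 3 or 4 present (else None).
- cup_c: Used light-blue plastic cup, upright (sizes in mm), 20 g, 61 tall: base 36 in diameter, a cone up to 51 high (61 in diameter there), above it an upright collar 68 in outer diameter from 51 to 61 (the rim); mouth 64, walls 2. Origin: centre of the underside; z up through the mouth. Cups are alike: nested, a collar rests on the rim beneath, 10 above it, with 1 of side play. 3 or 4 present (else None).
- cup_d: Used light-blue plastic cup, upright (sizes in mm), 20 g, 61 tall: base 36 in diameter, a cone up to 51 high (61 in diameter there), above it an upright collar 68 in outer diameter from 51 to 61 (the rim); mouth 64, walls 2. Origin: centre of the underside; z up through the mouth. Cups are alike: nested, a collar rests on the rim beneath, 10 above it, with 1 of side play. 3 or 4 present (else None).
- carton_1: Empty juice carton lying flat, 22 g, white with a green band: a box (mm) 105 long (its x axis), 48 wide (y), 38 high (z). Origin: centre of the face it lies on at the start. 1 or 2 are present (None: not there).
- carton_2: Empty juice carton lying flat, 22 g, white with an orange band: a box (mm) 105 long (its x axis), 48 wide (y), 38 high (z). Origin: centre of the face it lies on at the start. 1 or 2 are present (None: not there).
- bin: Small fixed pedal bin (sizes in mm), white with a grey plinth: 150 deep (x), 270 wide (y), rim 190 above the counter; walls 5, mouth 140 x 260, inner floor 45 above the counter. Origin: centre of its underside. Its front, with the pedal, faces its own -x (to the robot's left, give or take 0.25 rad); the lid's hinge runs along its rear (+x) rim.
- bin_pedal (a joint): Angle of the spring pedal (rad): 0 up, 0.25 down at its stop. Linked to the lid, whose angle is always 7.3 times this. Takes about 12 N in the middle of the tread at first, 3 N near the stop, more if pressed fast. Let go half way, it springs back and the lid falls shut; pressed to the stop, the lid stays open on its stiff hinge, and the pedal stays down, until the lid is pushed back.
- pedal_tread: Black rubber tread on the pedal, a plate (in mm) 74 (x, fore and aft) x 92 (y) x 5. Origin: centre of its top face, z out of that face. Its middle is 65 in front of the bin's front wall, 126 from the pedal's hinge, and about 54 above the counter when up, 24 when fully down.
- bin_lid (a joint): Angle of the bin's yellow lid (rad): 0 shut, 1.825 fully open, leaning about 15 degrees back from upright. Moves with the pedal. Its stiff hinge holds it open above about 1.5; pushed to under 1.4 it falls shut by itself.
- lid_back (a point): Point on the lid's outer (when shut, top) face, midway across, 140 mm from the hinge. The lid is a plate 162 from hinge to front edge, 282 wide, 12 thick (18 in the middle), 0.18 kg; hinge axis along the bin's y, at x = +79, z = 192 of the bin. Fully open, this face looks to the bin's rear (+x), the point is about 325 and the lid's edge about 350 above the counter.
- mug: White mug, 76 mm in diameter, 88 tall, a bystander beyond the cups. Origin: centre of its underside.
- steel_bowl: Steel bowl, 124 mm in diameter, 55 tall, a bystander left of the cups. Origin: centre of its underside.
- soap_bottle: Green dish-soap bottle, 60 mm in diameter, 170 tall, a bystander beyond the pedal. Origin: centre of its underside.
- sponge: Yellow sponge, 100 x 65 x 30 mm, a bystander beyond the cups. Origin: centre of its underside.

How it is judged:
By the outcome, as a careful person would: the job done as asked, in the order asked, and still so for the second after the job is handed in, with the robot touching nothing.
Of cup_a, cup_b, cup_c, cup_d only 3 to 4 are there at a start; the rules pass over those that are not, and their reading is None.
Of carton_1, carton_2 only 1 to 2 are there at a start; the rules pass over those that are not, and their reading is None.
At some moment in a run one of carton_1, carton_2, cup_a, cup_b, cup_c, cup_d may be knocked a few centimetres aside while the robot is not near it.
It also fails if it takes over 210 s, if anything falls off the work surface, if the arm or the gripper's body presses on something with over 40 N, if the wrist force passes 120 N, or if a joint passes its speed limit or range.

### The arm

A 7-joint arm with a two-finger parallel gripper is mounted at the origin on the work surface. World frame = base frame: x ahead of the robot, y to its left, z up, the work surface at z = 0. Lengths are in m, angles in rad, forces in N, time in s.
With the tool pointing down it reaches from about 0.425 to 0.875 m from the base axis. Payload 4.7 kg.
Tool frame: the origin (TCP) lies on the front face of the gripper's body, between the roots of the fingers; the fingertips stand 70 mm ahead of it and the grasp point (between the pads) lies 51 mm ahead of it (bot.tcp_to_grasp is the z of the grasp point in the tool frame, in m); z points along the fingers, y is the direction in which the jaws open and shut (so a half turn about z gives the same grasp; the last joint's range is limited). The gripper opens to 87 mm and grips with 3 to 60 N. Pads are 19 mm wide; open, the fingers measure 117 mm over their backs; the gripper's body (75 mm by 190 mm) begins 51 mm behind the grasp point.
Start: joints at [1.189, 0.321, -0.07, 1.45, 0.023, 1.371, -0.057], TCP at [0.251, -0.6, 0.292] pointing down, gripper open.
Joint ranges: [-2.86, 2.86], [-0.3, 2.09], [-1.38, 1.24], [0.06, 2.45], [-1.56, 4.7], [0.09, 2.05], [-2.69, 2.69]. Speed limits (rad/s): [2.57, 2.57, 3.14, 3.14, 3.14, 3.14, 3.14].

### API

Orientations are given as a unit quaternion [x, y, z, w].
In Python, from bench import bot gives the robot as it stands. The module is installed in compiled form; this text tells all that it offers.
- The arm moves only by the shell command python3 -m jog 'ROWS' [FORCE]. ROWS is a JSON object of lists of equal length, an entry for each row: "offset": the shift along the tool's x, y, z in mm, a list of three; "turn": the turn about the tool's z in degrees; "grip": the opening, from 0 (shut) to 1 (fully open). In form: {"offset": [[dx, dy, dz], ...], "turn": [turn, ...], "grip": [grip, ...]}. A call has 1 to 12 rows; each row shifts and turns the commanded pose from where the row before left it, along the tool's axes as they then stand; what a row does not reach is not made up. A row lasts 1/12 s, in which the tool goes at most 41.7 mm and 7.16 degrees, less where a joint would pass 70% of its speed; a pose out of reach is approached as far as the arm can. A call with a gripper value outside its range is refused whole. The fingers move at their own pace and stop on an object; FORCE is the grip in N (left out, the last holds). Time passes only in rows, so rows that do not move let the fingers close. It gives the time, the measured TCP pose, the force and the opening at its end, in the units of the state.
- bot.sense(): the state, without advancing time (a new reading comes with each control period).
- bot.capture(name): name is "scene" or "top" or "wrist"; returns the picture (384x512x3 uint8, red, green, blue); there is no depth.
- bot.camera_params(name): a dict with "fov_y" (degrees; the focal length in pixels is half the picture's height over the tangent of half this angle, whatever the lens; pixels are square), "cx", "cy" (the principal point, pixels), "dist" ([k1, k2, p1, p2, k3] as OpenCV has them; the pictures are not rectified), "world_from_camera" (4x4, takes a point from camera to world coordinates). Camera axes: x right, y down, z forward; pixel columns grow to the right and rows downward; lengths in m; the calibration is good to about 2 mm. A picture is of the moment at which its call begins: read the wrist's pose just before it. camera_params takes no time and is no camera call; for the wrist camera it gives the pose at the moment of the call.
- bot.sign_off(): hands the job in, once; it reports no verdict.
Trained networks look in the newest picture that a camera, given by its name, has taken for a name from the list of things; names that differ only in an ending like _2 or _b are one class to them, and where a whole thing is asked for, a point or a joint stands for the part that bears it (a point fixed in the world has none). Each returns a list of dicts, best first, with "confidence" (0 to 1); they miss things now and then, are a little off and sometimes report something else, mostly with a low value. They report only what shows in the picture. A call takes as long as a camera call.
- bot.trace(camera, query): "region" (384x512 bool, what is visible of it) and "at" ([column, row] in pixels, amid what is visible of it).
The state is a dict: "time": time; "q": joint angles; "joint_velocities": joint speeds; "joint_efforts": joint torques, N m; "ee_pos": TCP position; "eef_rot": TCP orientation; "contact_force": force on the tool from outside, world axes, zero at the start; "wrist_torque": the same for the moment, N m; "grip_width": finger opening in m.
Only numpy, scipy, OpenCV 4.12 (cv2) and the standard library are available. Lean on these libraries where they do the work, as an engineer would, in place of code of your own. Each camera call takes 0.05 s, during which the arm holds its last target.

## Working session

There is one attempt and no reset: what is moved stays moved. The work goes in short steps, Python scripts to look and compute and a shell command to move; the robot and the scene stay as the last step left them, time stands still between calls to the robot, and variables do not carry over. Pictures are saved under pics/ and viewed, and the job is handed in when it is done.

```bash
mkdir -p pics; ls
python3 - <<'E'
from bench import bot
import cv2,numpy as np
s=bot.sense()
for k in s: print(k,np.round(s[k],3))
for n in ("scene","top","wrist"):
    p=bot.camera_params(n); print(n,{k:np.round(v,3).tolist() for k,v in p.items()})
    im=bot.capture(n); cv2.imwrite(f"pics/{n}0.png",im[:,:,::-1])
print(bot.tcp_to_grasp)
E
```

```text
pics
time 0.0
q [ 1.189  0.322 -0.07   1.452  0.023  1.371 -0.057]
joint_velocities [ 0.    -0.    -0.001  0.001 -0.    -0.001 -0.   ]
joint_efforts [ 0.0000e+00 -4.9128e+01 -4.0400e-01 -3.1253e+01 -6.4000e-02  4.4000e-02
  0.0000e+00]
ee_pos [ 0.25  -0.599  0.291]
eef_rot [ 0.98   0.197 -0.    -0.001]
contact_force [-0.199  0.514 -0.32 ]
wrist_torque [-0.016  0.025  0.004]
grip_width 0.087
scene {'fov_y': 57.725, 'cx': 254.255, 'cy': 189.79, 'dist': [-0.093, 0.0, 0.0, 0.0, 0.0], 'world_from_camera': [[-0.3, 0.569, -0.765, 1.34], [0.954, 0.161, -0.255, 0.319], [-0.022, -0.806, -0.591, 0.698], [0.0, 0.0, 0.0, 1.0]]}
top {'fov_y': 52.521, 'cx': 254.72, 'cy': 188.714, 'dist': [-0.136, 0.0, 0.0, 0.0, 0.0], 'world_from_camera': [[-0.011, -0.985, 0.17, 0.447], [-1.0, 0.007, -0.021, 0.108], [0.02, -0.17, -0.985, 1.151], [0.0, 0.0, 0.0, 1.0]]}
wrist {'fov_y': 62.157, 'cx': 256.817, 'cy': 192.529, 'dist': [-0.051, 0.0, 0.0, 0.0, 0.0], 'world_from_camera': [[0.384, -0.89, -0.245, 0.317], [-0.923, -0.371, -0.1, -0.574], [-0.002, 0.265, -0.964, 0.384], [0.0, 0.0, 0.0, 1.0]]}
0.051
```

View pics/scene0.png

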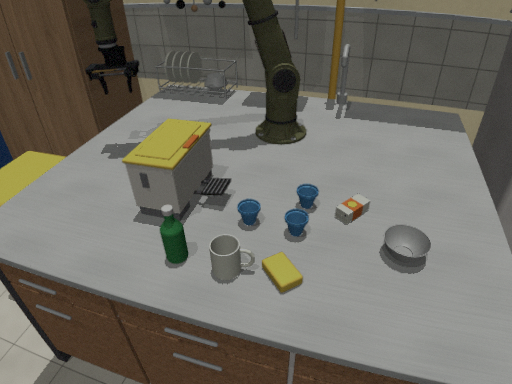

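View pics/top0.png

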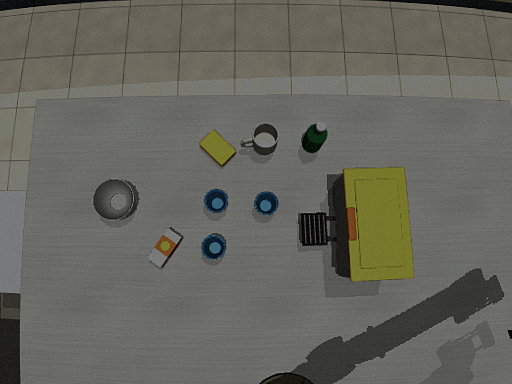

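View pics/wrist0.png

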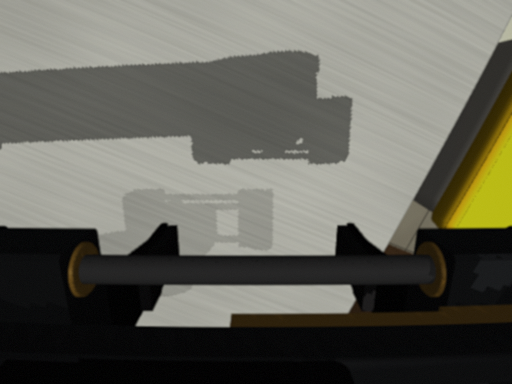

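```bash
cat > h.py <<'E'
from bench import bot
import cv2,numpy as np
from scipy.optimize import minimize
from scipy.spatial.transform import Rotation as R
def proj(p,P):
    T=np.linalg.inv(np.array(p["world_from_camera"])); f=192/np.tan(np.radians(p["fov_y"])/2)
    K=np.array([[f,0,p["cx"]],[0,f,p["cy"]],[0,0,1]])
    r,_=cv2.Rodrigues(T[:3,:3])
    return cv2.projectPoints(np.asarray(P,float).reshape(-1,1,3),r,T[:3,3],K,np.array(p["dist"],float))[0][:,0]
def ground(p,uv,z):
    M=np.array(p["world_from_camera"]); f=192/np.tan(np.radians(p["fov_y"])/2)
    K=np.array([[f,0,p["cx"]],[0,f,p["cy"]],[0,0,1]])
    n=cv2.undistortPoints(np.array([[uv]],float),K,np.array(p["dist"],float))[0,0]
    d=M[:3,:3]@np.array([n[0],n[1],1]); o=M[:3,3]
    return o+d*(z-o[2])/d[2]
def circ(r,z):
    a=np.linspace(0,2*np.pi,40,endpoint=False); return np.c_[r*np.cos(a),r*np.sin(a),0*a+z]
CUP=np.vstack([circ(.018,0),circ(.0305,.051),circ(.034,.051),circ(.034,.061)])
def box(l,w,h): return np.array([[sx*l/2,sy*w/2,z] for sx in(-1,1) for sy in(-1,1) for z in (0,h)])
def stack(n): return np.vstack([CUP+[0,0,.01*i] for i in range(n)])
MOD=dict(carton=box(.105,.048,.038),cup=CUP,mug=np.vstack([circ(.038,0),circ(.038,.088)]),
 bowl=np.vstack([circ(.035,0),circ(.062,.055)]),sponge=box(.1,.065,.03),
 soap=np.vstack([circ(.03,0),circ(.03,.12)]))
def fit(model,obs,x0,z=0.0,yaw=True):
    """obs: list of (params,mask). maximise IoU with the hull silhouettes"""
    S=4
    dts=[]
    for p,m in obs: dts.append((p,cv2.resize(m.astype(np.float32),None,fx=S,fy=S,interpolation=cv2.INTER_LINEAR)>.5))
    def cost(v):
        a=v[2] if yaw else 0
        Q=model@R.from_euler('z',a).as_matrix().T+[v[0],v[1],z]
        c=0
        for p,m in dts:
            uv=proj(p,Q); h=cv2.convexHull(((uv+.5)*S*16).astype(np.int32))
            im=np.zeros(m.shape,np.uint8); cv2.fillConvexPoly(im,h,1,shift=4)
            c-=(im&m).sum()/ (im|m).sum()
        return c/len(dts)
    x0=np.array(x0,float); best=None
    for a in ([0,.8,1.6,2.4] if yaw else [0]):
        x=x0.copy(); n=2
        if yaw: x[2]+=a; n=3
        sim=np.vstack([x]+[x+np.eye(n)[i]*[.01,.01,.3][i] for i in range(n)])
        r=minimize(cost,x,method='Nelder-Mead',options=dict(initial_simplex=sim,xatol=1e-4,fatol=1e-4))
        if best is None or r.fun<best.fun: best=r
    return best.x,-best.fun
def look(name,fn=None):
    im=bot.capture(name)
    if fn: cv2.imwrite(f"pics/{fn}.png",im[:,:,::-1])
    return im,bot.camera_params(name)
def blue(im):
    h=cv2.cvtColor(im,cv2.COLOR_RGB2HSV); return ((h[...,0]>95)&(h[...,0]<118)&(h[...,1]>110)).astype(np.uint8)
E
python3 - <<'E'
from h import *
obs={}
for n in("scene","top"):
    im,p=look(n); obs[n]=(im,p)
    for q in("cup_a","carton_1","mug","steel_bowl","soap_bottle","sponge","bin","pedal_tread","bin_lid"):
        for d in bot.trace(n,q):
            if d["confidence"]<.3: continue
            np.savez(f"m_{n}_{q}_{int(d['at'][0])}.npz",r=d["region"])
            print(n,q,round(d["confidence"],2),np.round(d["at"]),d["region"].sum(),np.round(ground(p,d["at"],.03)[:2],3))
E
```

```text
scene cup_a 0.93 [246. 210.] 435 [0.582 0.037]
scene cup_a 0.76 [304. 192.] 401 [0.442 0.187]
scene carton_1 0.67 [352. 208.] 667 [0.482 0.343]
scene mug 0.57 [226. 252.] 1388 [0.757 0.041]
scene mug 0.38 [175. 167.] 6749 [ 0.422 -0.284]
scene steel_bowl 0.82 [406. 240.] 1449 [0.584 0.497]
scene steel_bowl 0.39 [168. 144.] 2448 [ 0.271 -0.397]
scene soap_bottle 0.9 [171. 237.] 1085 [ 0.747 -0.125]
scene soap_bottle 0.52 [226. 251.] 1383 [0.756 0.042]
scene sponge 0.89 [284. 271.] 981 [0.779 0.202]
scene bin 0.87 [176. 169.] 6715 [ 0.43  -0.278]
scene pedal_tread 0.83 [213. 190.] 367 [ 0.513 -0.098]
scene bin_lid 0.69 [169. 143.] 2396 [ 0.263 -0.397]
scene bin_lid 0.36 [295. 220.] 487 [0.583 0.19 ]
top cup_a 0.88 [218. 201.] 456 [0.604 0.191]
top cup_a 0.78 [267. 201.] 450 [0.603 0.047]
top cup_a 0.59 [213. 247.] 489 [0.473 0.204]
top carton_1 0.79 [164. 246.] 706 [0.476 0.345]
top mug 0.76 [260. 138.] 817 [0.795 0.066]
top steel_bowl 0.83 [111. 201.] 1423 [0.607 0.507]
top soap_bottle 0.68 [312. 135.] 601 [ 0.804 -0.091]
top sponge 0.75 [218. 146.] 735 [0.769 0.192]
top pedal_tread 0.92 [312. 226.] 833 [ 0.529 -0.083]
top bin_lid 0.58 [376. 224.] 7001 [ 0.534 -0.273]
```

```bash
cat > survey.py <<'E'
from h import *
import sys
def cups(obs,models=(CUP,),z=0.0,show=True):
    out=[]
    comps={}
    for n,(im,p) in obs.items():
        k,l,st,c=cv2.connectedComponentsWithStats(cv2.morphologyEx(blue(im),cv2.MORPH_CLOSE,np.ones((3,3))))
        comps[n]=[(l==i,ground(p,c[i],.04)[:2],st[i,4]) for i in range(1,k) if st[i,4]>120 ]
    n0=list(comps)[0]
    for m,g,a in comps[n0]:
        o=[(obs[n0][1],m)]
        for n in list(comps)[1:]:
            c=sorted(comps[n],key=lambda t:np.linalg.norm(t[1]-g))
            if c and np.linalg.norm(c[0][1]-g)<.04: o.append((obs[n][1],c[0][0]))
        for M in models:
            x,iou=fit(M,o,g,z,yaw=False); out.append((x,iou,len(o)))
            if show: print("cup",np.round(x,4),round(iou,3),len(o),a, "single",[np.round(fit(M,[q],g,z,False)[0],4).tolist() for q in o])
    return out
if __name__=="__main__":
    obs={n:look(n) for n in("top","scene")}
    cups(obs)
    def ld(n,q,c): return np.load(f"m_{n}_{q}_{c}.npz")["r"]
    P={n:obs[n][1] for n in obs}
    print("carton",fit(MOD["carton"],[(P["top"],ld("top","carton_1",164)),(P["scene"],ld("scene","carton_1",352))],[.478,.344,0]))
    print("sponge",fit(MOD["sponge"],[(P["top"],ld("top","sponge",218)),(P["scene"],ld("scene","sponge",284))],[.77,.195,0]))
    print("bowl",fit(MOD["bowl"],[(P["top"],ld("top","steel_bowl",111)),(P["scene"],ld("scene","steel_bowl",406))],[.59,.5],yaw=False))
    print("mug",fit(MOD["mug"],[(P["top"],ld("top","mug",260)),(P["scene"],ld("scene","mug",226))],[.77,.05],yaw=False))
    lid=box(.162,.282,.012)+[.079-.081,0,.192]
    r=fit(lid,[(P["top"],ld("top","bin_lid",376)),(P["scene"],ld("scene","bin_lid",169))],[.5,-.25,-1.57]); print("lid",r)
    bn=np.vstack([lid,box(.15,.27,.19)])
    print("bin",fit(bn,[(P["scene"],ld("scene","bin",176))],r[0]))
    tr=box(.074,.092,.005)+[0,0,.049]
    print("tread",fit(tr,[(P["top"],ld("top","pedal_tread",312)),(P["scene"],ld("scene","pedal_tread",213))],[.52,-.09,-1.57]))
E
python3 survey.py
```

```text
cup [0.6025 0.1948] 0.881 2 427 single [[0.6032, 0.1952], [0.5984, 0.1939]]
cup [0.5963 0.0521] 0.874 2 426 single [[0.5956, 0.0529], [0.5911, 0.0493]]
cup [0.4733 0.2018] 0.881 2 456 single [[0.4732, 0.2019], [0.4664, 0.2]]Traceback (most recent call last):
  File "survey.py", line 24, in <module>
    print("carton",fit(MOD["carton"],[(P["top"],ld("top","carton_1",164)),(P["scene"],ld("scene","carton_1",352))],[.478,.344,0]))
                                                                                      ~~^^^^^^^^^^^^^^^^^^^^^^^^
  File "survey.py", line 22, in ld
    def ld(n,q,c): return np.load(f"m_{n}_{q}_{c}.npz")["r"]
                          ~~~~~~~^^^^^^^^^^^^^^^^^^^^^^
    fid = stack.enter_context(open(os.fspath(file), "rb"))
                              ~~~~^^^^^^^^^^^^^^^^^^^^^^^
FileNotFoundError: [Errno 2] No such file or directory: 'm_scene_carton_1_352.npz'
```

```bash
sed -i 's|def ld(n,q,c): return.*|def ld(n,q,c):\n        import glob; f=min(glob.glob(f"m_{n}_{q}_*.npz"),key=lambda s:abs(int(s.split("_")[-1][:-4])-c)); return np.load(f)["r"]|' survey.py; python3 survey.py
```

```text
cup [0.6032 0.1949] 0.883 2 430 single [[0.6033, 0.1953], [0.5983, 0.1938]]
cup [0.5964 0.0519] 0.882 2 430 single [[0.5963, 0.0522], [0.5909, 0.0504]]
cup [0.4732 0.202 ] 0.883 2 455 single [[0.4733, 0.2016], [0.4677, 0.2006]]
carton (array([0.47281435, 0.34389425, 2.5443385 ]), np.float64(0.9149032276274061))
sponge (array([0.76943504, 0.19500967, 0.76652105]), np.float64(0.8878412616616747))
bowl (array([0.60883497, 0.49404918]), np.float64(0.9515613078191588))
mug (array([0.78791841, 0.05281901]), np.float64(0.8676489180386189))
lid (array([ 0.52257294, -0.21949382,  1.58444642]), np.float64(0.9289683068709731))
bin (array([ 0.51540634, -0.22418637,  1.65585888]), np.float64(0.8642596607136712))
tread (array([ 0.51823104, -0.08362924,  1.63355682]), np.float64(0.8629823241309988))
```

```bash
python3 -m jog '{"offset":[[0,0,-30],[0,0,-30],[0,0,-30],[0,0,-20],[0,0,0],[0,0,0],[0,0,0],[0,0,0],[0,0,0],[0,0,0]],"turn":[-7,-7,-7,-7,-7,-7,-7,-7,-7,-4.3],"grip":[1,1,1,1,1,1,1,1,1,1]}' 10; python3 -c "
from h import *
s=bot.sense();print(s['ee_pos'],R.from_quat(s['eef_rot']).as_matrix().round(3),s['q'])"
```

```text
time: 2.18
ee_pos: [0.2506, -0.5998, 0.4023]
eef_rot: [0.705, 0.709, -0.0, 0.0]
contact_force: [-0.5, -0.7, -0.1]
grip_width: 0.0872
[ 0.25055562 -0.59976527  0.40230827] [[-0.005  1.     0.   ]
 [ 1.     0.005 -0.   ]
 [-0.     0.    -1.   ]] [ 1.29240424  0.3052233  -0.21119752  1.25967756  0.06307451  1.58292615
  1.09681255]
```

```bash
python3 -m jog '{"offset":[[30,16,0],[32,17,0],[33,17,0],[33,17,0],[33,17,0],[33,17,0],[33,17,0],[33,17,0],[33,17,0],[33,17,0],[33,17,0],[33,17,0]],"turn":[0,0,0,0,0,0,0,0,0,0,0,0],"grip":[1,1,1,1,1,1,1,1,1,1,1,1]}'; python3 -m jog '{"offset":[[33,17,0],[33,17,0],[33,17,0],[33,17,10],[33,17,20],[33,17,20],[33,17,30],[29,17,30],[0,5,20],[0,0,0]],"turn":[0,0,0,0,0,0,0,0,0,0],"grip":[1,1,1,1,1,1,1,1,1,1]}'
cat > w.py <<'E'
from survey import *
def wl(fn,n=1,z=0.0):
    s=bot.sense(); im,p=look("wrist",fn); print("tcp",s["ee_pos"].round(4) if hasattr(s["ee_pos"],"round") else s["ee_pos"],"grip",s["grip_width"],"t",s["time"])
    cups({"wrist":(im,p)},(stack(n),),z)
if __name__=="__main__": wl(sys.argv[1],int(sys.argv[2]) if len(sys.argv)>2 else 1)
E
python3 w.py w1
```

```text
time: 3.18
ee_pos: [0.4542, -0.206, 0.4026]
eef_rot: [0.707, 0.707, -0.0, 0.001]
contact_force: [1.5, -0.6, -0.0]
grip_width: 0.0873
time: 4.02
ee_pos: [0.5894, 0.0468, 0.274]
eef_rot: [0.706, 0.708, -0.002, -0.003]
contact_force: [-0.9, -1.6, 0.7]
grip_width: 0.0869
tcp [0.5894 0.0468 0.274 ] grip 0.08687223742552498 t 4.0167
cup [0.472  0.1994] 0.98 1 3346 single [[0.472, 0.1994]]
cup [0.605  0.1916] 0.986 1 3825 single [[0.605, 0.1916]]
cup [0.5964 0.0466] 0.981 1 3608 single [[0.5964, 0.0466]]
```

View pics/w1.png

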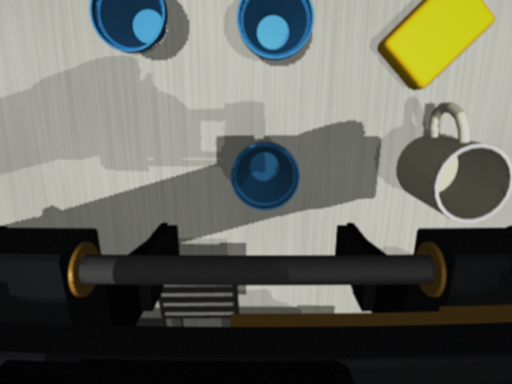

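```bash
python3 w.py w2
```

```text
tcp [0.59   0.045  0.2765] grip 0.08706650142717931 t 4.0667
cup [0.4728 0.2006] 0.977 1 3193 single [[0.4728, 0.2006]]
cup [0.6055 0.1931] 0.987 1 3631 single [[0.6055, 0.1931]]
cup [0.597  0.0482] 0.98 1 3579 single [[0.597, 0.0482]]
```

```bash
python3 -m jog '{"offset":[[2,3,30],[1,2,30],[0,1,25],[0,0,5],[0,0,0],[0,0,0]],"turn":[0,0,0,0,0,0],"grip":[1,1,1,1,1,1]}'; python3 w.py w3
```

```text
time: 4.62
ee_pos: [0.598, 0.0471, 0.1911]
eef_rot: [0.708, 0.706, 0.001, 0.001]
contact_force: [-0.4, 0.5, 1.0]
grip_width: 0.0867
tcp [0.598  0.0471 0.1911] grip 0.08669260945289833 t 4.6167
cup [0.4712 0.2016] 0.978 1 2734 single [[0.4712, 0.2016]]
cup [0.6037 0.1947] 0.989 1 3037 single [[0.6037, 0.1947]]
cup [0.5957 0.0499] 0.975 1 6430 single [[0.5957, 0.0499]]
```

View pics/w3.png

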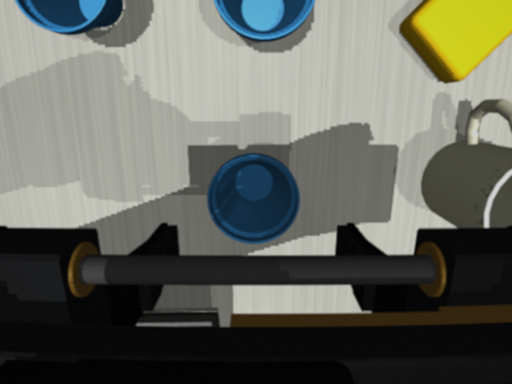

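```bash
python3 -m jog '{"offset":[[2,-2,25],[1,0,25],[0,0,14],[0,0,5],[0,0,0],[0,0,0],[0,0,0]],"turn":[0,0,0,0,0,0,0],"grip":[1,1,1,1,1,1,1]}'; python3 w.py w4
```

```text
time: 5.25
ee_pos: [0.5961, 0.0511, 0.1215]
eef_rot: [0.707, 0.707, 0.001, 0.001]
contact_force: [-0.4, -0.3, 0.2]
grip_width: 0.087
tcp [0.5961 0.0511 0.1215] grip 0.08700246911394639 t 5.25
cup [0.4724 0.2015] 0.887 1 576 single [[0.4724, 0.2015]]
cup [0.6028 0.194 ] 0.982 1 1541 single [[0.6028, 0.194]]
cup [0.5951 0.0494] 0.627 1 7822 single [[0.5951, 0.0494]]
cup [ 0.5945 -0.0015] 0.101 1 1088 single [[0.5945, -0.0015]]
```

View pics/w4.png

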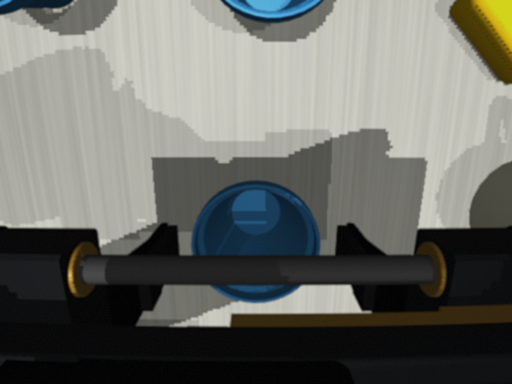

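```bash
python3 -m jog '{"offset":[[-1,-1,0],[0,0,0],[0,0,0],[0,0,0],[0,0,0],[0,0,0],[0,0,0],[0,0,0],[0,0,0]],"turn":[0,0,0,0,0,0,0,0,0],"grip":[0.5,0.5,0.5,0.5,0.5,0.5,0.5,0.5,0.5]}' 10; python3 -m jog '{"offset":[[0,0,-10],[0,0,-25],[0,0,-25],[0,0,-20],[0,0,0]],"turn":[0,0,0,0,0],"grip":[0.5,0.5,0.5,0.5,0.5]}'; python3 w.py w5
```

```text
time: 6.05
ee_pos: [0.5941, 0.05, 0.1199]
eef_rot: [0.707, 0.707, 0.0, 0.0]
contact_force: [-0.4, -0.3, 1.5]
grip_width: 0.0675
time: 6.47
ee_pos: [0.5962, 0.0508, 0.2049]
eef_rot: [0.707, 0.707, 0.003, 0.003]
contact_force: [1.0, 1.2, 0.2]
grip_width: 0.0671
tcp [0.5962 0.0508 0.2049] grip 0.06711447232575746 t 6.4667
cup [0.4707 0.2002] 0.967 1 3440 single [[0.4707, 0.2002]]
cup [0.6018 0.1933] 0.986 1 3867 single [[0.6018, 0.1933]]
cup [0.5957 0.0326] 0.653 1 8186 single [[0.5957, 0.0326]]
cup [ 0.5956 -0.0288] 0.206 1 1075 single [[0.5956, -0.0288]]
```

View pics/w5.png

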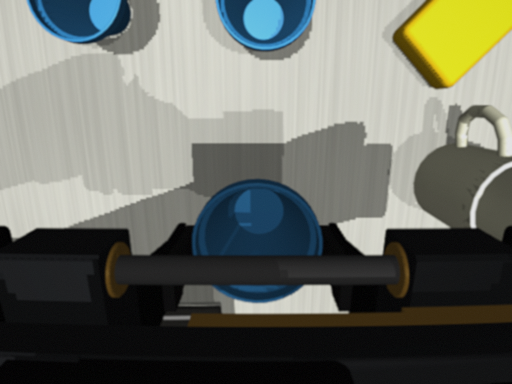

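```bash
python3 -m jog '{"offset":[[20,1,0],[33,2,0],[33,2,0],[33,2,0],[22,0,0],[0,0,0],[0,0,0],[0,0,0]],"turn":[0,0,0,0,0,0,0,0],"grip":[0.5,0.5,0.5,0.5,0.5,0.5,0.5,0.5]}'
cat > held.py <<'E'
from w import *
# fit held cup: mask of all blue in centre, z = tcp-.1205
s=bot.sense(); im,p=look("wrist",sys.argv[1]); t=np.array(s["ee_pos"]); print(t.round(4))
b=cv2.morphologyEx(blue(im),cv2.MORPH_CLOSE,np.ones((3,3)))
k,l,st,c=cv2.connectedComponentsWithStats(b)
for i in range(1,k):
    if st[i,4]>120: print(st[i],c[i].round())
E
python3 held.py w6
python3 - <<'E'
from survey import *
obs={n:look(n,n+"1") for n in("top","scene")}
cups(obs)
E
```

```text
time: 7.18
ee_pos: [0.6008, 0.1897, 0.1987]
eef_rot: [0.707, 0.707, -0.001, -0.0]
contact_force: [0.4, -0.5, 1.0]
grip_width: 0.0677
[0.6008 0.1897 0.1987]
[  45  144   93   87 6244] [ 91. 186.]
[  190   152   134   104 10288] [258. 212.]
[ 213  284   89   18 1075] [257. 291.]
cup [0.4731 0.2021] 0.782 1 379 single [[0.4731, 0.2021]]
```

View pics/w6.png

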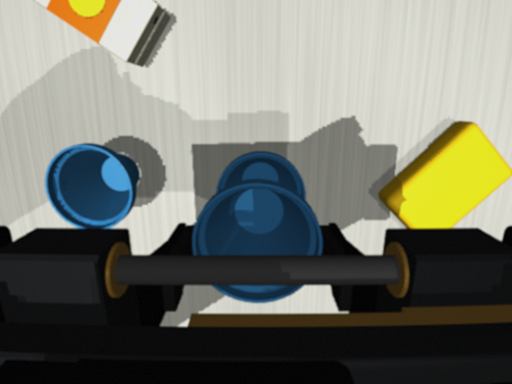

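View pics/scene1.png

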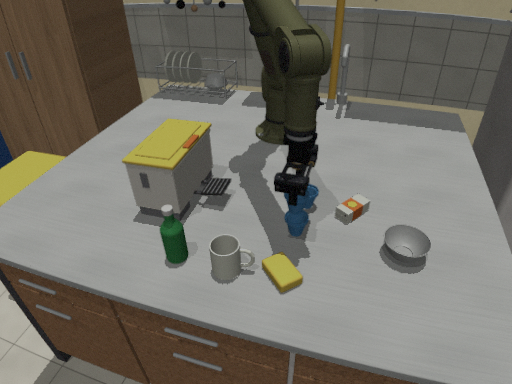

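```bash
python3 -m jog '{"offset":[[3,2,0],[2,0,10],[0,0,15],[0,0,15],[0,0,10],[0,0,0],[0,0,0]],"turn":[0,0,0,0,0,0,0],"grip":[0.5,0.5,0.5,0.5,0.5,0.5,0.5]}';  python3 held.py w7
```

```text
time: 7.92
ee_pos: [0.6023, 0.1956, 0.1482]
eef_rot: [0.707, 0.707, -0.001, -0.001]
contact_force: [0.5, 0.2, -0.6]
grip_width: 0.0677
[0.6023 0.1956 0.1482]
[   0  164  115   78 6765] [ 53. 200.]
[ 190  173  134   83 8693] [257. 220.]
[ 213  284   89   19 1099] [257. 292.]
```

View pics/w7.png

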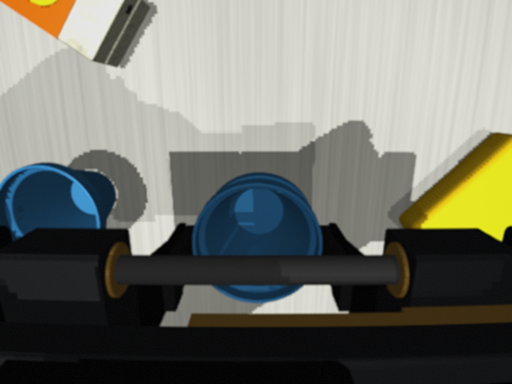

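Aligned; the held cup is centred on the one beneath. Lower to seat, then release.

```bash
python3 -m jog '{"offset":[[0,0,8],[0,0,6],[0,0,3],[0,0,2],[0,0,0],[0,0,0]],"turn":[0,0,0,0,0,0],"grip":[0.5,0.5,0.5,0.5,0.5,0.5]}';  python3 held.py w8
```

```text
time: 8.47
ee_pos: [0.6031, 0.1957, 0.1313]
eef_rot: [0.707, 0.707, -0.0, 0.0]
contact_force: [-0.5, -1.4, 3.4]
grip_width: 0.0675
[0.6031 0.1957 0.1313]
[   0  169  104   73 5637] [ 46. 202.]
[ 190  175  134   81 8588] [257. 221.]
[ 212  284   91   20 1209] [257. 292.]
```

View pics/w8.png

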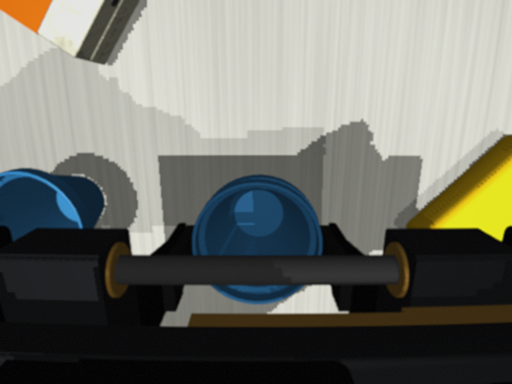

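```bash
python3 -m jog '{"offset":[[0,0,0],[0,0,0],[0,0,0],[0,0,0],[0,0,0],[0,0,-10],[0,0,-30],[0,0,-30],[0,0,-30],[0,0,-5],[0,0,0]],"turn":[0,0,0,0,0,0,0,0,0,0,0],"grip":[1,1,1,1,1,1,1,1,1,1,1]}';  python3 w.py w9 2
```

```text
time: 9.43
ee_pos: [0.6043, 0.1969, 0.2395]
eef_rot: [0.707, 0.707, 0.003, 0.002]
contact_force: [0.5, 0.5, -0.5]
grip_width: 0.0871
tcp [0.6043 0.1969 0.2395] grip 0.0871453707972669 t 9.4333
cup [0.4774 0.2009] 0.826 1 4524 single [[0.4774, 0.2009]]
cup [0.6015 0.19  ] 0.945 1 4781 single [[0.6015, 0.19]]
```

View pics/w9.png

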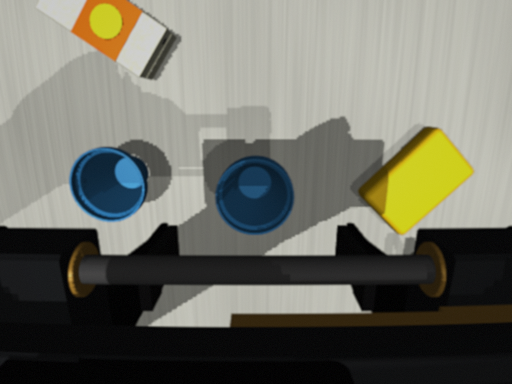

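```bash
python3 -m jog '{"offset":[[1,-20,0],[1,-33,0],[1,-33,0],[1,-33,0],[0,-13,15],[0,0,20],[0,0,10],[0,0,0],[0,0,0]],"turn":[0,0,0,0,0,0,0,0,0],"grip":[1,1,1,1,1,1,1,1,1]}';  python3 w.py w10
```

```text
time: 10.23
ee_pos: [0.4709, 0.1996, 0.1899]
eef_rot: [0.707, 0.707, -0.001, -0.001]
contact_force: [-0.2, 0.4, 0.3]
grip_width: 0.087
tcp [0.4709 0.1996 0.1899] grip 0.08698930338543677 t 10.2333
cup [0.4725 0.1996] 0.977 1 6443 single [[0.4725, 0.1996]]
cup [0.6073 0.1908] 0.769 1 5728 single [[0.6073, 0.1908]]
```

View pics/w10.png

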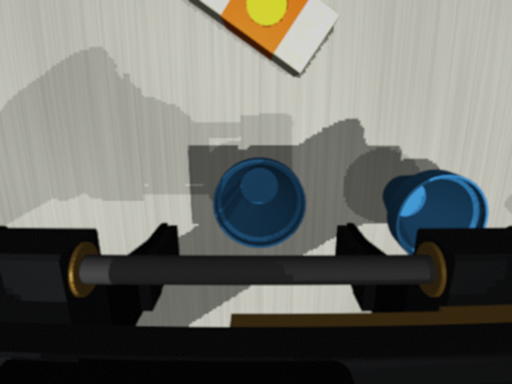

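```bash
python3 -m jog '{"offset":[[0,1,25],[0,0,25],[0,0,13],[0,0,5],[0,0,0],[0,0,0],[0,0,0]],"turn":[0,0,0,0,0,0,0],"grip":[1,1,1,1,1,1,1]}';  python3 w.py w11
python3 - <<'E'
from h import *
im,p=look("scene"); cv2.imwrite("pics/sc2.png",cv2.resize(im[150:270,220:420,::-1],None,fx=4,fy=4,interpolation=cv2.INTER_CUBIC))
E
```

```text
time: 10.87
ee_pos: [0.473, 0.2005, 0.1241]
eef_rot: [0.707, 0.707, 0.001, 0.001]
contact_force: [-0.7, -0.1, 0.1]
grip_width: 0.087
tcp [0.473  0.2005 0.1241] grip 0.08704501580345379 t 10.8667
cup [0.4716 0.199 ] 0.652 1 7913 single [[0.4716, 0.199]]
cup [0.6178 0.1986] 0.324 1 3034 single [[0.6178, 0.1986]]
cup [0.4712 0.1445] 0.08 1 841 single [[0.4712, 0.1445]]
```

View pics/sc2.png

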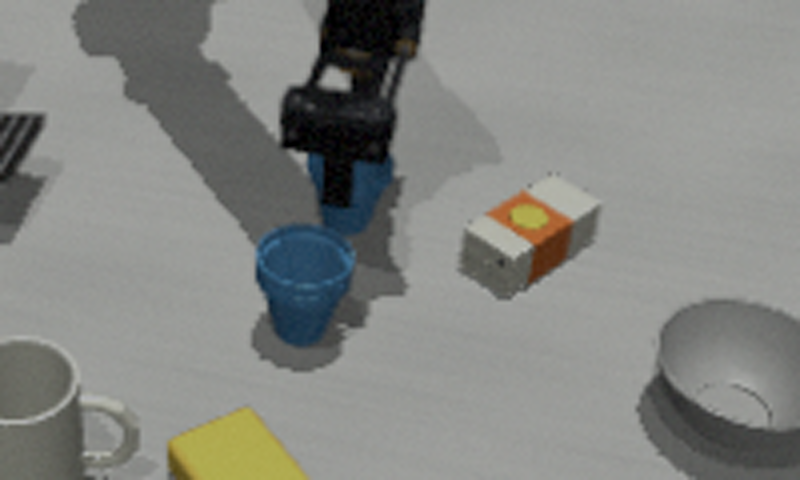

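View pics/w11.png

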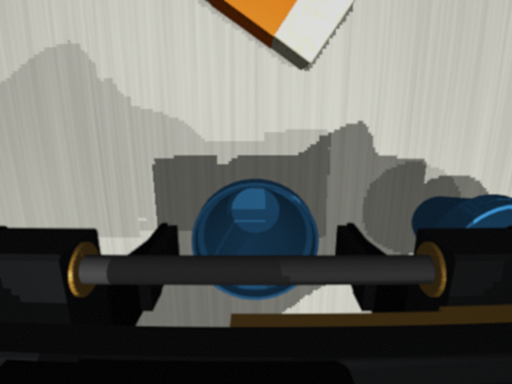

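```bash
python3 -m jog '{"offset":[[0,-1,3],[0,0,0],[0,0,0],[0,0,0],[0,0,0],[0,0,0],[0,0,0],[0,0,0],[0,0,0]],"turn":[0,0,0,0,0,0,0,0,0],"grip":[0.5,0.5,0.5,0.5,0.5,0.5,0.5,0.5,0.5]}' 10; python3 -m jog '{"offset":[[0,0,-10],[0,0,-25],[0,0,-30],[0,0,-30],[0,0,-5],[0,0,0],[0,0,0]],"turn":[0,0,0,0,0,0,0],"grip":[0.5,0.5,0.5,0.5,0.5,0.5,0.5]}'; python3 w.py w12 2
```

```text
time: 11.72
ee_pos: [0.4711, 0.2, 0.1198]
eef_rot: [0.707, 0.707, 0.0, 0.0]
contact_force: [0.3, -0.4, 1.9]
grip_width: 0.0677
time: 12.3
ee_pos: [0.4709, 0.1998, 0.2198]
eef_rot: [0.707, 0.707, -0.0, 0.0]
contact_force: [-0.1, 0.8, -1.3]
grip_width: 0.0676
tcp [0.4709 0.1998 0.2198] grip 0.06762244607723794 t 12.3
cup [0.6018 0.1902] 0.819 1 5047 single [[0.6018, 0.1902]]
cup [0.4696 0.1775] 0.636 1 8106 single [[0.4696, 0.1775]]
cup [0.47   0.1177] 0.21 1 1121 single [[0.47, 0.1177]]
```

View pics/w12.png

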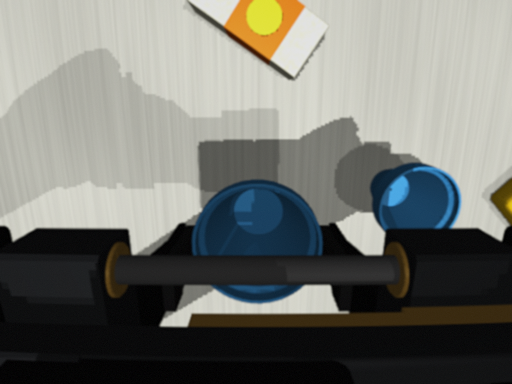

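```bash
python3 -m jog '{"offset":[[-1,20,0],[-1,33,0],[-1,33,0],[-1,33,0],[0,13,0],[0,0,0],[0,0,0],[0,0,0]],"turn":[0,0,0,0,0,0,0,0],"grip":[0.5,0.5,0.5,0.5,0.5,0.5,0.5,0.5]}';  python3 held.py w13
```

```text
time: 13.02
ee_pos: [0.6014, 0.1966, 0.2184]
eef_rot: [0.707, 0.708, -0.001, -0.001]
contact_force: [-0.1, 0.5, -1.1]
grip_width: 0.0676
[0.6014 0.1966 0.2184]
[ 190  159  135   97 9483] [258. 216.]
[ 212  284   90   19 1119] [257. 292.]
```

View pics/w13.png

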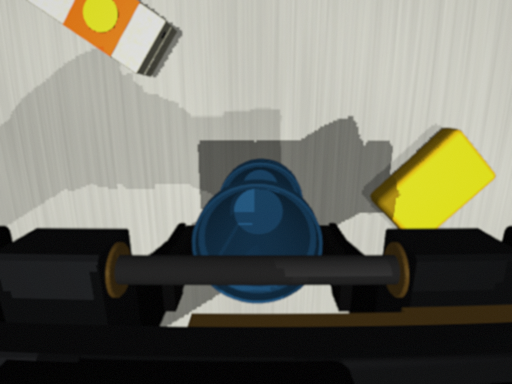

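```bash
python3 -m jog '{"offset":[[-1,2,15],[0,0,20],[0,0,15],[0,0,10],[0,0,0],[0,0,0]],"turn":[0,0,0,0,0,0],"grip":[0.5,0.5,0.5,0.5,0.5,0.5]}';  python3 held.py w14
```

```text
time: 13.57
ee_pos: [0.6045, 0.1949, 0.1591]
eef_rot: [0.707, 0.707, -0.001, -0.0]
contact_force: [0.2, 0.4, 0.2]
grip_width: 0.0675
[0.6045 0.1949 0.1591]
[ 190  172  134   84 8722] [257. 220.]
[ 212  285   90   18 1135] [257. 292.]
```

View pics/w14.png

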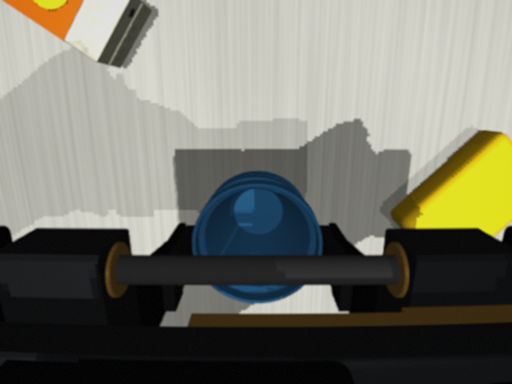

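Aligned as before; seat and release, then lift.

```bash
python3 -m jog '{"offset":[[0,-1,8],[0,0,6],[0,0,3],[0,0,2],[0,0,0],[0,0,0]],"turn":[0,0,0,0,0,0],"grip":[0.5,0.5,0.5,0.5,0.5,0.5]}'; python3 -m jog '{"offset":[[0,0,0],[0,0,0],[0,0,0],[0,0,0],[0,0,0],[0,0,-10],[0,0,-30],[0,0,-30],[0,0,-30],[0,0,-5],[0,0,0]],"turn":[0,0,0,0,0,0,0,0,0,0,0],"grip":[1,1,1,1,1,1,1,1,1,1,1]}';  python3 w.py w15 3;python3 - <<'E'
from h import *
im,p=look("scene"); cv2.imwrite("pics/sc3.png",cv2.resize(im[150:270,220:420,::-1],None,fx=4,fy=4,interpolation=cv2.INTER_CUBIC))
E
```

```text
time: 14.12
ee_pos: [0.6042, 0.1948, 0.1413]
eef_rot: [0.707, 0.707, -0.0, 0.0]
contact_force: [-1.5, -2.0, 3.8]
grip_width: 0.0676
time: 15.03
ee_pos: [0.6053, 0.1959, 0.2494]
eef_rot: [0.707, 0.707, 0.003, 0.002]
contact_force: [0.3, -0.3, 0.2]
grip_width: 0.0869
tcp [0.6053 0.1959 0.2494] grip 0.08689116318265869 t 15.0333
cup [0.602  0.1894] 0.951 1 4898 single [[0.602, 0.1894]]
```

View pics/sc3.png

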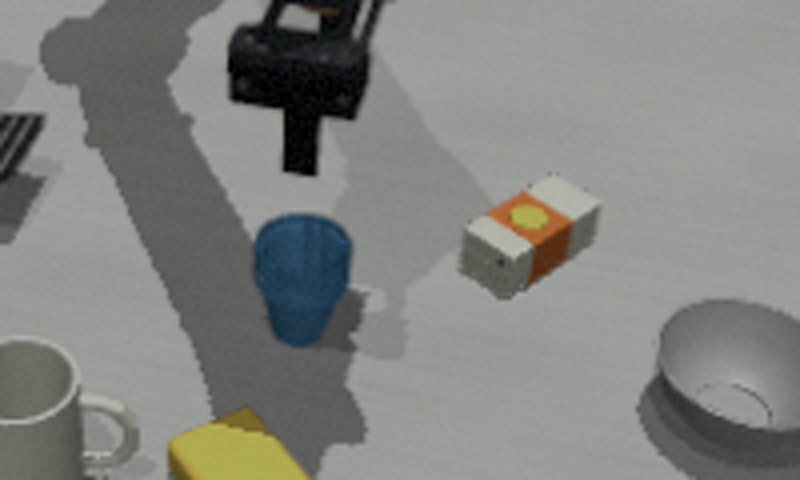

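View pics/w15.png

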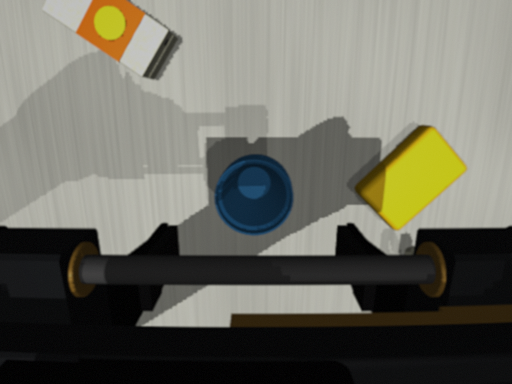

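```bash
python3 -m jog '{"offset":[[-15,-5,-20],[-30,-10,-20],[-32,-10,-10],[-32,-10,0],[-32,-10,0],[-32,-10,0],[-32,-10,0],[-32,-10,0],[-31,-12,0],[0,0,0],[0,0,0]],"turn":[0,0,0,0,0,0,0,0,0,0,0],"grip":[0,0,0,0,0,0,0,0,0,0,0]}' 20;python3 - <<'E'
from h import *
s=bot.sense(); print(np.round(s["ee_pos"],4),s["grip_width"])
im,p=look("wrist","w16")
for q in ("pedal_tread","bin_lid"):
    for d in bot.trace("wrist",q): print(q,d["confidence"],d["at"],d["region"].sum(),ground(p,d["at"],.054).round(4))
    d=bot.trace("wrist",q)
im,p=look("top","top2")
E
```

```text
time: 16.05
ee_pos: [0.5156, -0.0757, 0.2942]
eef_rot: [0.709, 0.705, -0.001, -0.001]
contact_force: [0.6, 0.8, 0.3]
grip_width: 0.0215
[ 0.5156 -0.0757  0.2942] 0.021462125337986616
pedal_tread 0.73 [262.2, 179.2] 5471 [ 0.5213 -0.0797  0.054 ]
bin_lid 0.78 [439.4, 314.9] 1243 [ 0.7429 -0.2537  0.054 ]
```

View pics/w16.png

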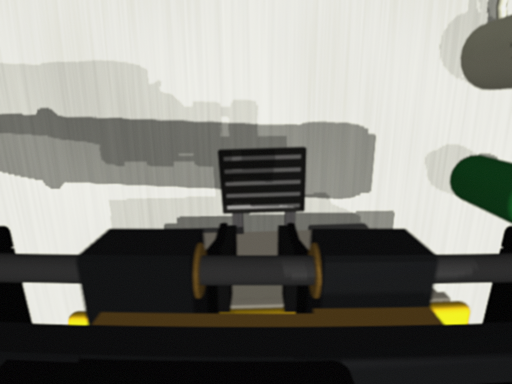

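```bash
python3 -m jog '{"offset":[[1,4,20],[0,0,35],[0,0,35],[0,0,35],[0,0,25],[0,0,10],[0,0,0],[0,0,0]],"turn":[0,0,0,0,0,0,0,0],"grip":[0,0,0,0,0,0,0,0]}'; python3 -m jog '{"offset":[[0,0,4],[0,0,4],[0,0,3],[0,0,3],[0,0,3],[0,0,3]],"turn":[0,0,0,0,0,0],"grip":[0,0,0,0,0,0]}'
```

```text
time: 17.02
ee_pos: [0.5216, -0.0714, 0.1365]
eef_rot: [0.707, 0.707, 0.0, 0.0]
contact_force: [0.1, 0.5, 0.9]
grip_width: 0.0005
time: 17.52
ee_pos: [0.5223, -0.071, 0.118]
eef_rot: [0.707, 0.707, 0.001, 0.001]
contact_force: [-2.8, 4.0, 11.6]
grip_width: 0.0009
```

```bash
python3 -m jog '{"offset":[[0,0,3],[0,0,3],[0,0,3],[0,0,3],[0,0,3],[0,0,3],[0,0,2],[0,0,2],[0,0,2]],"turn":[0,0,0,0,0,0,0,0,0],"grip":[0,0,0,0,0,0,0,0,0]}';python3 - <<'E'
from h import *
look("scene","sc4")
E
```

```text
time: 18.27
ee_pos: [0.5221, -0.0707, 0.0928]
eef_rot: [0.707, 0.707, 0.001, 0.001]
contact_force: [0.4, 3.3, 3.5]
grip_width: 0.0008
```

View pics/sc4.png

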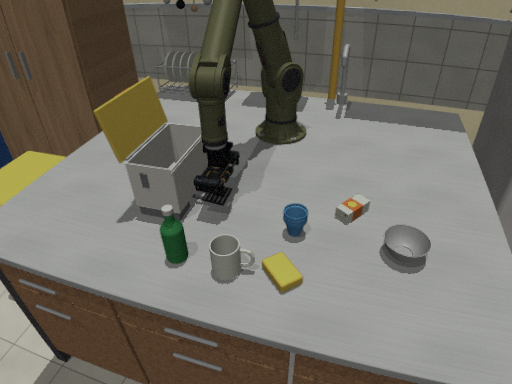

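Nearly down; press on to the stop.

```bash
python3 -m jog '{"offset":[[0,0,2],[0,0,2],[0,0,2],[0,0,2],[0,0,2],[0,0,0],[0,0,0]],"turn":[0,0,0,0,0,0,0],"grip":[0,0,0,0,0,0,0]}'
```

```text
time: 18.9
ee_pos: [0.5226, -0.0707, 0.091]
eef_rot: [0.707, 0.707, -0.002, 0.001]
contact_force: [-25.4, 7.4, 74.7]
grip_width: 0.0003
```

```bash
python3 -m jog '{"offset":[[0,0,-6],[0,0,-6],[0,0,-8],[5,0,-25],[5,0,-35],[5,0,-40],[5,0,-40],[0,0,-40],[0,0,0],[0,0,0]],"turn":[0,0,0,0,0,0,0,0,0,0],"grip":[0,0,0,0,0.5,1,1,1,1,1]}' 15;python3 - <<'E'
from h import *
look("scene","sc5")
look("top","top5")
E
```

```text
time: 19.73
ee_pos: [0.522, -0.053, 0.2839]
eef_rot: [0.708, 0.706, 0.001, 0.002]
contact_force: [0.6, -0.1, 0.0]
grip_width: 0.0323
```

View pics/sc5.png

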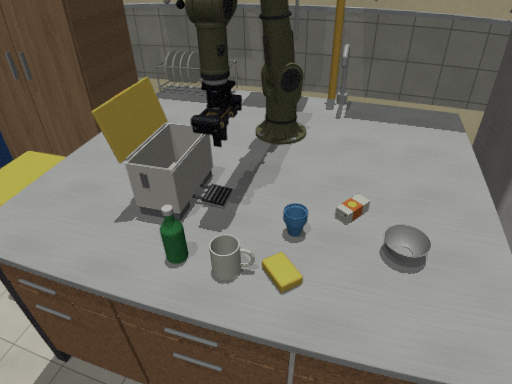

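View pics/top5.png

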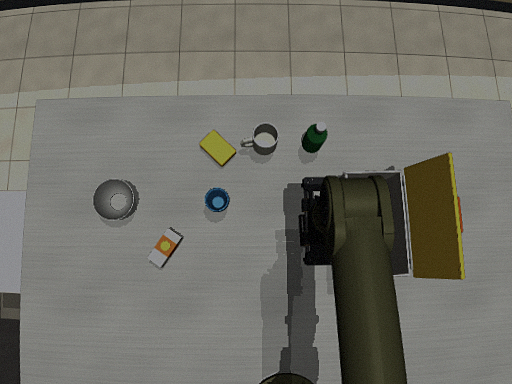

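```bash
python3 -m jog '{"offset":[[20,7,0],[35,11,0],[35,11,0],[35,11,0],[35,11,0],[35,11,0],[35,11,0],[18,8,20],[0,0,20],[0,0,0],[0,0,0]],"turn":[0,0,0,0,0,0,0,0,0,0,0],"grip":[1,1,1,1,1,1,1,1,1,1,1]}'; python3 w.py w20 3
python3 - <<'E'
from survey import *
cups({n:look(n) for n in("top","scene")},(stack(3),))
E
```

```text
time: 20.75
ee_pos: [0.6009, 0.1947, 0.2386]
eef_rot: [0.707, 0.707, -0.003, -0.001]
contact_force: [0.5, -0.2, 0.7]
grip_width: 0.0869
tcp [0.6009 0.1947 0.2386] grip 0.08694320776636423 t 20.75
cup [0.6054 0.189 ] 0.976 1 5332 single [[0.6054, 0.189]]
```

View pics/w20.png

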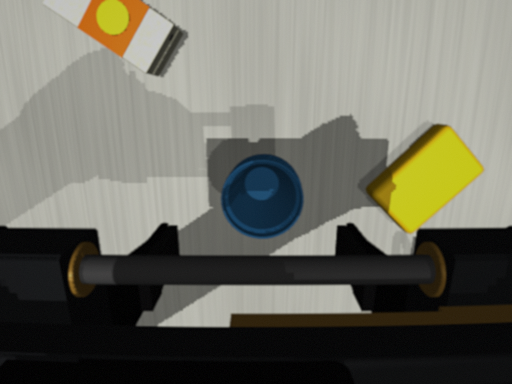

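```bash
python3 -m jog '{"offset":[[-1,2,20],[0,0,25],[0,0,20],[0,0,5],[0,0,0],[0,0,0]],"turn":[0,0,0,0,0,0],"grip":[1,1,1,1,1,1]}'; python3 w.py w21 3
```

```text
time: 21.4
ee_pos: [0.6047, 0.1947, 0.1732]
eef_rot: [0.708, 0.707, 0.001, 0.0]
contact_force: [1.0, 0.4, 0.1]
grip_width: 0.0871
tcp [0.6047 0.1947 0.1732] grip 0.08705343784000802 t 21.4
cup [0.6041 0.1905] 0.824 1 7747 single [[0.6041, 0.1905]]
```

View pics/w21.png

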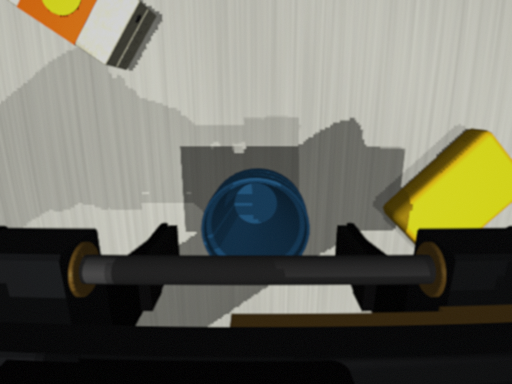

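```bash
python3 -m jog '{"offset":[[0,-1,20],[0,0,20],[0,0,17],[0,0,8],[0,0,3],[0,0,0],[0,0,0]],"turn":[0,0,0,0,0,0,0],"grip":[1,1,1,1,1,1,1]}'; python3 held.py w22
```

```text
time: 22.03
ee_pos: [0.6039, 0.1954, 0.1052]
eef_rot: [0.707, 0.707, 0.001, 0.0]
contact_force: [-0.3, -0.1, 0.6]
grip_width: 0.0868
[0.6039 0.1954 0.1052]
[ 187  198  142   58 6114] [259. 231.]
[ 177  284  160   44 5058] [250. 301.]
```

View pics/w22.png

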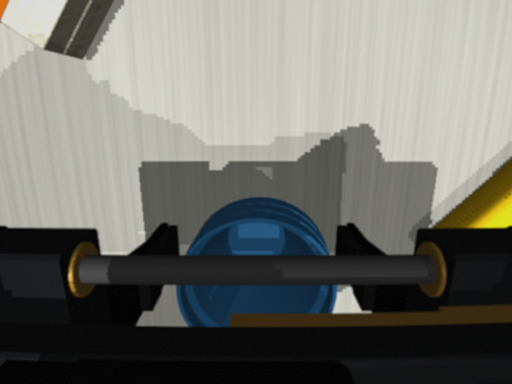

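```bash
python3 -m jog '{"offset":[[0,0,0],[0,0,0],[0,0,0],[0,0,0],[0,0,0],[0,0,0],[0,0,0],[0,0,0],[0,0,-5],[0,0,-10],[0,0,-15],[0,0,0]],"turn":[0,0,0,0,0,0,0,0,0,0,0,0],"grip":[0.5,0.5,0.5,0.5,0.5,0.5,0.5,0.5,0.5,0.5,0.5,0.5]}' 15
python3 - <<'E'
from h import *
im,p=look("scene"); cv2.imwrite("pics/sc6.png",cv2.resize(im[150:270,220:420,::-1],None,fx=4,fy=4,interpolation=cv2.INTER_CUBIC))
E
```

```text
time: 23.08
ee_pos: [0.6045, 0.196, 0.1374]
eef_rot: [0.707, 0.707, 0.002, 0.001]
contact_force: [0.4, 0.7, -0.4]
grip_width: 0.0673
```

View pics/sc6.png

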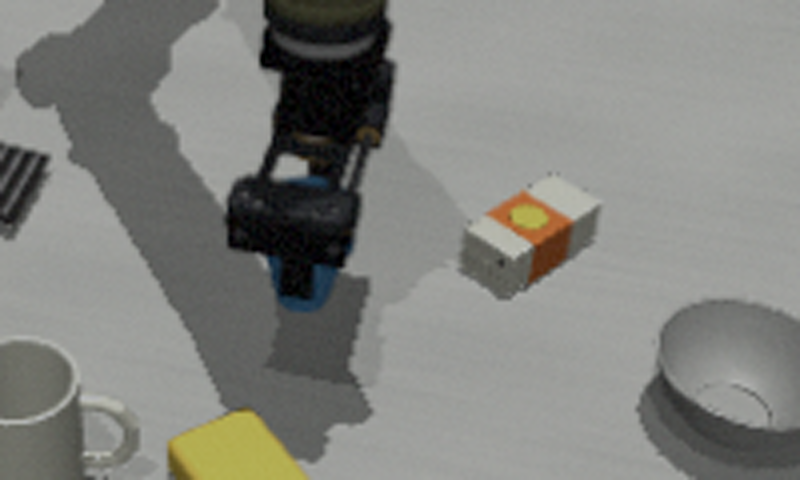

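```bash
python3 -m jog '{"offset":[[0,0,-20],[0,0,-35],[-5,0,-38],[-15,-2,-38],[-25,-3,-38],[-32,-4,-30],[-35,-4,-9],[-35,-4,0],[-35,-4,0],[-35,-4,0],[-35,-4,0],[-35,-4,0]],"turn":[0,0,0,0,0,0,0,0,0,0,0,0],"grip":[0.5,0.5,0.5,0.5,0.5,0.5,0.5,0.5,0.5,0.5,0.5,0.5]}'; python3 -m jog '{"offset":[[-35,-4,0],[-30,-4,0],[-15,-4,0],[0,0,0],[0,0,0],[0,0,0]],"turn":[0,0,0,0,0,0],"grip":[0.5,0.5,0.5,0.5,0.5,0.5]}'
python3 - <<'E'
from h import *
look("wrist","w23");look("scene","sc7"); s=bot.sense(); print(np.round(s["ee_pos"],4))
E
```

```text
time: 24.13
ee_pos: [0.5697, -0.0897, 0.3371]
eef_rot: [0.707, 0.707, -0.0, 0.0]
contact_force: [1.0, -0.9, -1.1]
grip_width: 0.0676
time: 24.63
ee_pos: [0.5586, -0.1664, 0.337]
eef_rot: [0.707, 0.708, 0.0, -0.0]
contact_force: [0.3, 0.5, -1.4]
grip_width: 0.0672
[ 0.5588 -0.1659  0.3371]
```

View pics/w23.png

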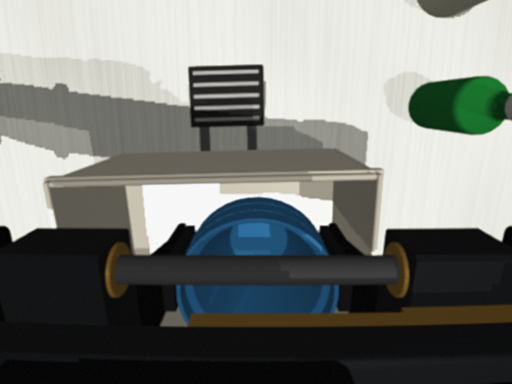

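View pics/sc7.png

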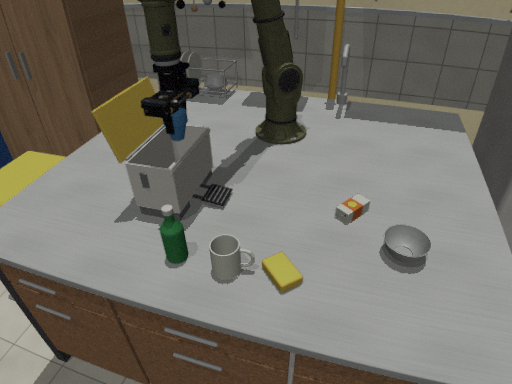

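Run:
```python
from h import *
p=bot.camera_params("wrist")
A=ground(p,(45.5,179),.19);B=ground(p,(382,171),.19);print(A,B,np.linalg.norm(A-B))
d=(B-A)[:2]; d/=np.linalg.norm(d); xb=np.array([d[1],-d[0]]) # bin +x ~ -y
m=(A+B)[:2]/2; print("centre",m+xb*.075,"yaw",np.arctan2(xb[1],xb[0]))
T=[(189,67),(263,65),(264,123),(190,126)]
print("tread",np.mean([ground(p,t,.024) for t in T],0))
```

```text
[ 0.39152981 -0.15056     0.19      ] [ 0.65552707 -0.14403531  0.19      ] 0.2640778797973799
centre [ 0.5253815  -0.22227476] yaw -1.5460863752839475
tread [ 0.52142873 -0.0840061   0.024     ]
```

```bash
python3 -m jog '{"offset":[[-20,-4,0],[-25,-4,0],[-11,-2,0],[0,0,0],[0,0,0],[0,0,0]],"turn":[0,0,0,0,0,0],"grip":[0.5,0.5,0.5,0.5,0.5,0.5]}'
python3 - <<'E'
from h import *
look("wrist","w24");look("scene","sc8");look("top","top8"); s=bot.sense(); print(np.round(s["ee_pos"],4))
p=bot.camera_params("wrist")
E
```

```text
time: 25.23
ee_pos: [0.5489, -0.2219, 0.337]
eef_rot: [0.706, 0.708, 0.001, -0.0]
contact_force: [0.5, -0.5, 0.1]
grip_width: 0.0672
[ 0.5489 -0.2224  0.3371]
```

View pics/w24.png

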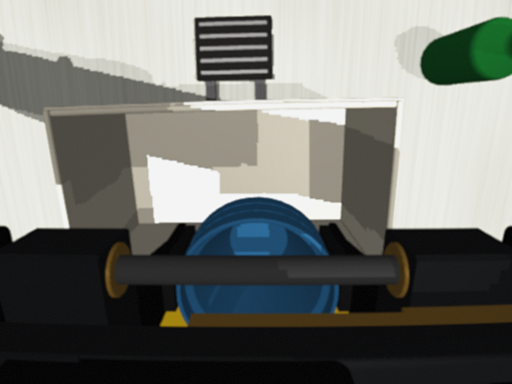

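View pics/top8.png

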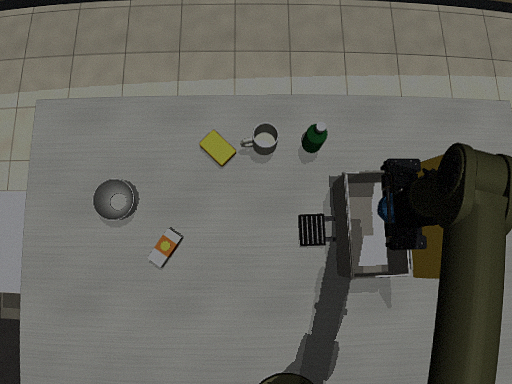

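View pics/sc8.png

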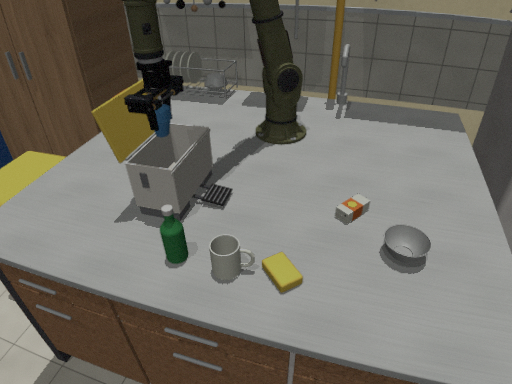

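```bash
python3 -m jog '{"offset":[[0,0,15],[0,0,25],[0,0,25],[0,0,20],[0,0,5],[0,0,0]],"turn":[0,0,0,0,0,0],"grip":[0.5,0.5,0.5,0.5,0.5,0.5]}'
python3 - <<'E'
from h import *
look("wrist","w25");look("scene","sc9"); s=bot.sense(); print(np.round(s["ee_pos"],4))
E
```

```text
time: 25.88
ee_pos: [0.5477, -0.2233, 0.2455]
eef_rot: [0.707, 0.707, -0.0, -0.002]
contact_force: [0.6, -0.4, -0.1]
grip_width: 0.0674
[ 0.5491 -0.2239  0.2481]
```

View pics/w25.png

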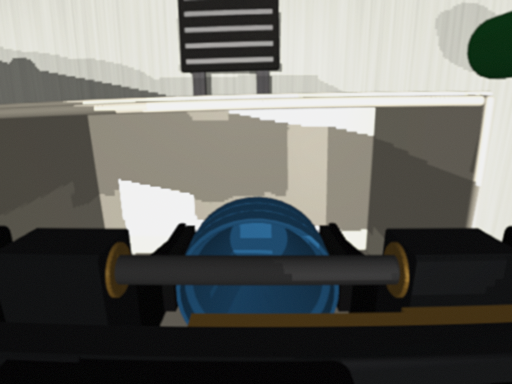

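View pics/sc9.png

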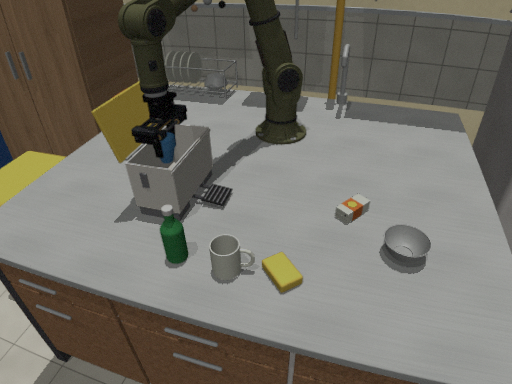

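Clear on all sides; continue down to just above the inner floor.

```bash
python3 -m jog '{"offset":[[1,0,15],[0,0,20],[0,0,15],[0,0,5],[0,0,0],[0,0,0]],"turn":[0,0,0,0,0,0],"grip":[0.5,0.5,0.5,0.5,0.5,0.5]}'; python3 -m jog '{"offset":[[0,0,12],[0,0,12],[0,0,8],[0,0,4],[0,0,3],[0,0,0],[0,0,0]],"turn":[0,0,0,0,0,0,0],"grip":[0.5,0.5,0.5,0.5,0.5,0.5,0.5]}'
```

```text
time: 26.48
ee_pos: [0.5492, -0.2233, 0.1934]
eef_rot: [0.707, 0.707, 0.0, 0.001]
contact_force: [-1.2, -0.1, -0.8]
grip_width: 0.0675
time: 27.07
ee_pos: [0.5485, -0.2231, 0.1529]
eef_rot: [0.707, 0.707, 0.0, -0.0]
contact_force: [0.3, -0.2, -0.4]
grip_width: 0.0674
```

```bash
python3 -m jog '{"offset":[[0,0,2],[0,0,0],[0,0,0],[0,0,0],[0,0,0],[0,0,0],[0,0,0],[0,0,0]],"turn":[0,0,0,0,0,0,0,0],"grip":[0.5,0.5,0.5,0.85,0.95,1,1,1]}'; python3 -m jog '{"offset":[[0,0,-10],[0,0,-25],[0,0,-35],[0,0,-38],[0,0,-38],[0,0,-38],[0,0,-6],[0,0,0],[0,0,0]],"turn":[0,0,0,0,0,0,0,0,0],"grip":[1,1,1,1,1,1,1,1,1]}'
python3 - <<'E'
from h import *
look("wrist","w26");look("scene","sc10"); s=bot.sense(); print(np.round(s["ee_pos"],4))
E
```

```text
time: 27.73
ee_pos: [0.5484, -0.2232, 0.151]
eef_rot: [0.707, 0.707, -0.0, 0.0]
contact_force: [-0.0, -0.4, 0.5]
grip_width: 0.0854
time: 28.48
ee_pos: [0.5483, -0.2231, 0.3412]
eef_rot: [0.707, 0.707, -0.0, 0.0]
contact_force: [-0.1, 0.7, -1.4]
grip_width: 0.0869
[ 0.5476 -0.2231  0.3392]
```

View pics/w26.png

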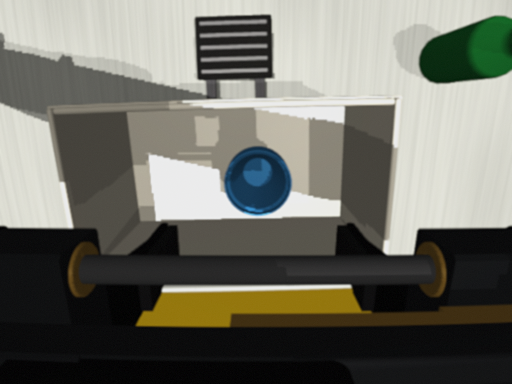

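View pics/sc10.png

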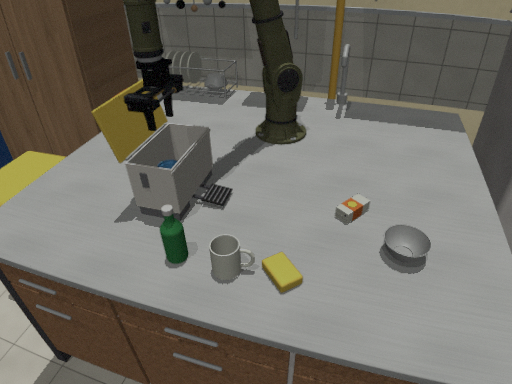

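```bash
python3 -m jog '{"offset":[[20,-2,0],[35,-5,0],[38,-5,0],[38,-5,0],[38,-5,0],[38,-5,0],[38,-5,0],[38,-5,0],[38,-5,0],[38,-5,0],[38,-5,0],[38,-5,0]],"turn":[0,0,0,0,0,0,0,0,0,0,0,0],"grip":[1,1,1,1,1,1,1,1,1,1,1,1]}'; python3 -m jog '{"offset":[[38,-5,0],[38,-5,0],[38,-5,20],[20,-4,20],[0,0,20],[0,0,0],[0,0,0],[0,0,0],[0,0,0]],"turn":[-7,-7,-7,-7,-7,-7,-7,-6.8,0],"grip":[1,1,1,1,1,1,1,1,1]}'
cat > cart.py <<'E'
from h import *
import sys
s=bot.sense(); im,p=look("wrist",sys.argv[1]); m=R.from_quat(s["eef_rot"]).as_matrix(); t=np.array(s["ee_pos"])
print("tcp",t.round(4),"yaw x",np.degrees(np.arctan2(m[1,0],m[0,0])).round(2))
for d in bot.trace("wrist","carton_2")[:2]:
    reg=d["region"]
    x,i=fit(MOD["carton"],[(p,reg)],[.473,.344,2.54]); print(d["confidence"],reg.sum(),x.round(4),i.round(3),np.degrees(x[2]).round(1))
    e=np.r_[x[:2],t[2]]-t; print("tool offset mm",(m.T@e*1000).round(1))
E
python3 cart.py w27
```

```text
time: 29.58
ee_pos: [0.4897, 0.2139, 0.3396]
eef_rot: [0.707, 0.707, -0.001, -0.0]
contact_force: [0.6, -0.1, -0.6]
grip_width: 0.0869
time: 30.33
ee_pos: [0.4511, 0.3387, 0.28]
eef_rot: [0.292, 0.956, -0.001, -0.001]
contact_force: [0.7, 0.1, 0.9]
grip_width: 0.0872
tcp [0.4511 0.3387 0.28  ] yaw x 146.03
0.65 4323 [0.4724 0.3414 2.535 ] 0.97 145.2
tool offset mm [-16.1  14.2  -0.1]
```

View pics/w27.png

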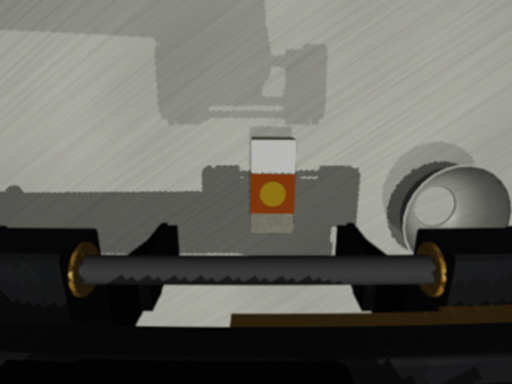

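```bash
python3 -m jog '{"offset":[[-6,5,20],[-5,5,30],[-5,4,30],[0,0,15],[0,0,5],[0,0,0],[0,0,0]],"turn":[0,0,0,0,0,0,0],"grip":[1,1,1,1,1,1,1]}'; python3 cart.py w28
```

```text
time: 31.02
ee_pos: [0.4734, 0.3419, 0.1828]
eef_rot: [0.294, 0.956, 0.0, 0.0]
contact_force: [-0.9, -1.4, 0.4]
grip_width: 0.087
tcp [0.4734 0.3419 0.1828] yaw x 145.78
0.77 7993 [0.472  0.3421 5.6809] 0.96 325.5
tool offset mm [ 1.2 -0.6 -0. ]
```

View pics/w28.png

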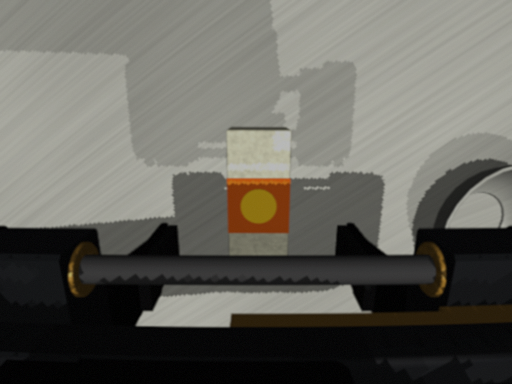

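Centred between the fingers. Descend 97 mm, grip gently, lift.

```bash
python3 -m jog '{"offset":[[1,0,25],[0,0,30],[0,0,25],[0,0,12],[0,0,5],[0,0,0],[0,0,0]],"turn":[0,0,0,0,0,0,0],"grip":[1,1,1,1,1,1,1]}'; python3 -m jog '{"offset":[[0,0,0],[0,0,0],[0,0,0],[0,0,0],[0,0,0],[0,0,0],[0,0,0],[0,0,0],[0,0,0],[0,0,-10],[0,0,-25],[0,0,0]],"turn":[0,0,0,0,0,0,0,0,0,0,0,0],"grip":[0.3,0.3,0.3,0.3,0.3,0.3,0.3,0.3,0.3,0.3,0.3,0.3]}' 10; python3 cart.py w29
```

```text
time: 31.7
ee_pos: [0.4735, 0.3425, 0.0861]
eef_rot: [0.294, 0.956, 0.001, 0.001]
contact_force: [-0.4, -0.2, -0.7]
grip_width: 0.0866
time: 32.7
ee_pos: [0.4741, 0.3437, 0.1237]
eef_rot: [0.294, 0.956, 0.002, 0.002]
contact_force: [0.8, 1.0, 0.4]
grip_width: 0.0482
tcp [0.4741 0.3437 0.1237] yaw x 145.8
0.7 14534 [0.4778 0.3429 2.5381] 0.67 145.4
tool offset mm [-3.6  1.5  0. ]
```

View pics/w29.png

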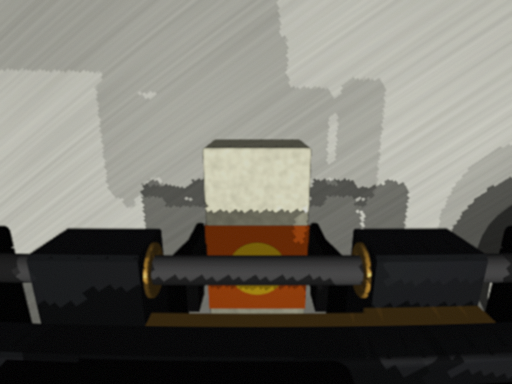

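```bash
python3 -m jog '{"offset":[[0,0,-20],[0,0,-35],[0,0,-35],[0,0,-35],[0,0,-35],[0,0,-35],[0,0,-20],[0,0,0],[0,0,0]],"turn":[7,7,7,7,7,7,7,6.8,0],"grip":[0.3,0.3,0.3,0.3,0.3,0.3,0.3,0.3,0.3]}'; python3 -m jog '{"offset":[[-20,0,0],[-35,-1,0],[-38,-1,0],[-38,-1,0],[-38,-1,0],[-38,-1,0],[-38,-1,0],[-38,-1,0],[-38,-1,0],[-38,-1,0],[-38,-1,0],[-38,-1,0]],"turn":[0,0,0,0,0,0,0,0,0,0,0,0],"grip":[0.3,0.3,0.3,0.3,0.3,0.3,0.3,0.3,0.3,0.3,0.3,0.3]}'; python3 -m jog '{"offset":[[-38,-1,0],[-38,-1,0],[-20,-1,0],[0,0,0],[0,0,0],[0,0,0]],"turn":[0,0,0,0,0,0],"grip":[0.3,0.3,0.3,0.3,0.3,0.3]}';python3 - <<'E'
from h import *
look("wrist","w30");look("scene","sc11"); s=bot.sense(); print(np.round(s["ee_pos"],4))
E
```

```text
time: 33.55
ee_pos: [0.473, 0.342, 0.3358]
eef_rot: [0.708, 0.706, 0.001, 0.001]
contact_force: [-0.2, 0.4, -0.4]
grip_width: 0.0482
time: 34.55
ee_pos: [0.4604, -0.0952, 0.3332]
eef_rot: [0.706, 0.708, -0.001, -0.001]
contact_force: [0.7, -0.2, 0.0]
grip_width: 0.0478
time: 35.05
ee_pos: [0.4584, -0.1881, 0.3335]
eef_rot: [0.706, 0.708, -0.0, -0.001]
contact_force: [0.7, 0.4, -0.2]
grip_width: 0.0479
[ 0.4588 -0.1876  0.3342]
```

View pics/w30.png

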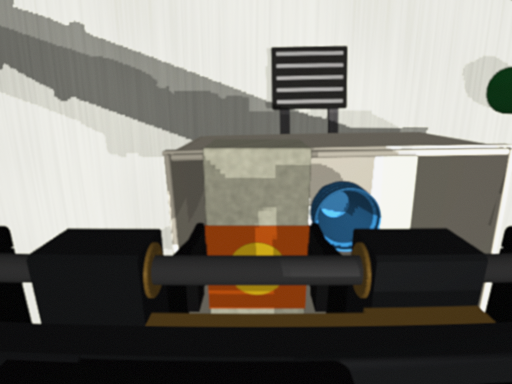

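```bash
python3 -m jog '{"offset":[[-18,-1,0],[-17,-1,0],[0,0,20],[0,0,30],[0,0,30],[0,0,20],[0,0,10],[0,0,0],[0,0,0]],"turn":[0,0,0,0,0,0,0,0,0],"grip":[0.3,0.3,0.3,0.3,0.3,0.3,0.3,0.3,0.3]}'
python3 - <<'E'
from h import *
look("wrist","w31");look("scene","sc12"); s=bot.sense(); print(np.round(s["ee_pos"],4))
E
```

```text
time: 35.9
ee_pos: [0.4571, -0.2236, 0.2252]
eef_rot: [0.707, 0.708, 0.0, 0.0]
contact_force: [-0.0, -0.3, 1.0]
grip_width: 0.0478
[ 0.4577 -0.2243  0.2264]
```

View pics/w31.png

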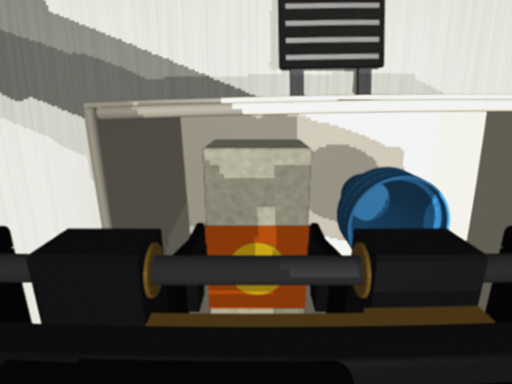

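View pics/sc12.png

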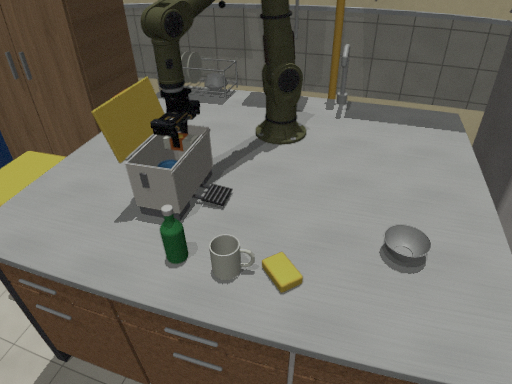

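```bash
python3 -m jog '{"offset":[[1,-1,12],[0,0,10],[0,0,3],[0,0,0],[0,0,0],[0,0,0],[0,0,0],[0,0,0],[0,0,0]],"turn":[0,0,0,0,0,0,0,0,0],"grip":[0.3,0.3,0.3,0.3,0.7,0.7,0.7,0.7,0.7]}'; python3 -m jog '{"offset":[[0,0,-15],[0,0,-30],[0,0,-35],[0,0,-35],[0,0,-25],[0,0,0],[0,0,0]],"turn":[0,0,0,0,0,0,0],"grip":[0.7,0.7,0.7,0.7,0.7,0.7,0.7]}'
python3 - <<'E'
from h import *
look("wrist","w32");look("scene","sc13"); s=bot.sense(); print(np.round(s["ee_pos"],4))
E
```

```text
time: 36.75
ee_pos: [0.4558, -0.2234, 0.1999]
eef_rot: [0.707, 0.707, 0.0, 0.0]
contact_force: [0.0, 0.2, -0.2]
grip_width: 0.0606
time: 37.33
ee_pos: [0.4563, -0.2235, 0.3413]
eef_rot: [0.707, 0.707, 0.0, 0.002]
contact_force: [0.1, -0.1, -0.4]
grip_width: 0.0609
[ 0.4551 -0.2231  0.3386]
```

View pics/w32.png

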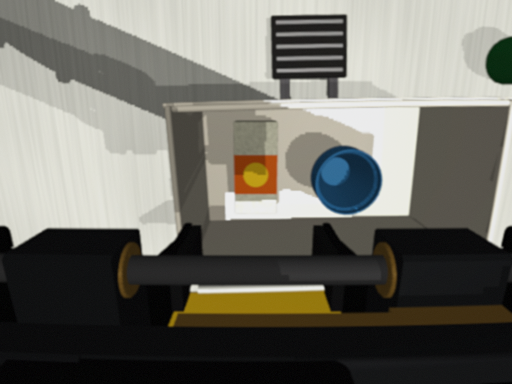

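View pics/sc13.png

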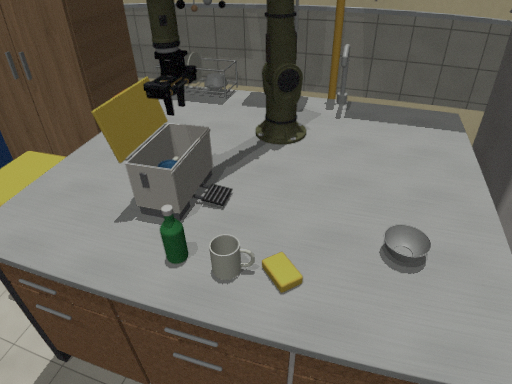

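```bash
python3 -m jog '{"offset":[[0,0,-30],[0,0,-35],[0,0,-35],[0,5,-20],[-15,10,0],[-30,10,0],[-35,10,0],[-35,10,0],[-35,10,0],[-35,10,0],[-20,3,0],[0,0,0]],"turn":[0,0,0,0,0,0,0,0,0,0,0,0],"grip":[0,0,0,0,0,0,0,0,0,0,0,0]}' 20; python3 -m jog '{"offset":[[0,0,0],[0,0,0],[0,0,0]],"turn":[0,0,0],"grip":[0,0,0]}'
python3 - <<'E'
from h import *
look("wrist","w33");look("scene","sc14");look("top","top14"); s=bot.sense(); print(np.round(s["ee_pos"],4))
E
```

```text
time: 38.43
ee_pos: [0.5223, -0.434, 0.4542]
eef_rot: [0.709, 0.705, -0.001, -0.003]
contact_force: [0.1, -0.9, -1.6]
grip_width: 0.0008
time: 38.68
ee_pos: [0.5239, -0.4265, 0.4596]
eef_rot: [0.706, 0.708, 0.0, -0.0]
contact_force: [-0.7, 0.5, -0.2]
grip_width: 0.0005
[ 0.5237 -0.427   0.4604]
```

View pics/w33.png

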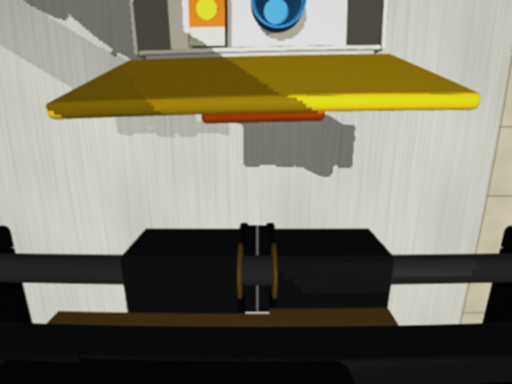

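View pics/sc14.png

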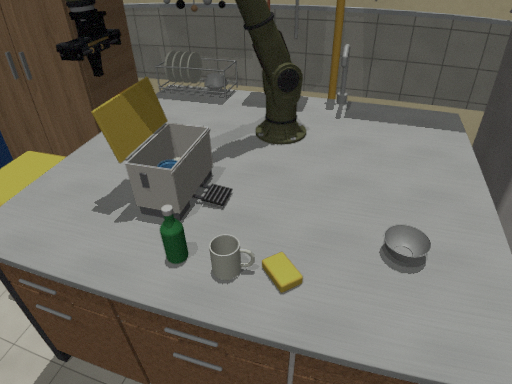

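View pics/top14.png

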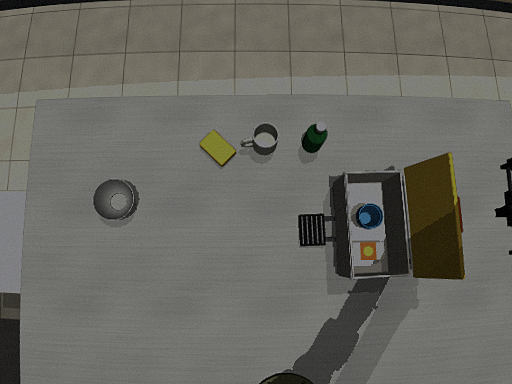

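```bash
python3 -m jog '{"offset":[[0,0,20],[0,0,25],[0,0,20],[0,0,12],[0,0,0],[0,0,0]],"turn":[0,0,0,0,0,0],"grip":[0,0,0,0,0,0]}'; python3 -m jog '{"offset":[[10,0,0],[12,0,0],[12,0,0],[10,0,0],[10,0,0],[0,0,0]],"turn":[0,0,0,0,0,0],"grip":[0,0,0,0,0,0]}'
python3 - <<'E'
from h import *
look("wrist","w34")
E
```

```text
time: 39.33
ee_pos: [0.5234, -0.428, 0.383]
eef_rot: [0.707, 0.707, -0.0, -0.0]
contact_force: [-0.0, 0.4, 0.6]
grip_width: 0.0003
time: 39.83
ee_pos: [0.5245, -0.3707, 0.3837]
eef_rot: [0.706, 0.708, 0.0, 0.0]
contact_force: [0.5, 0.8, 0.7]
grip_width: 0.0002
```

View pics/w34.png

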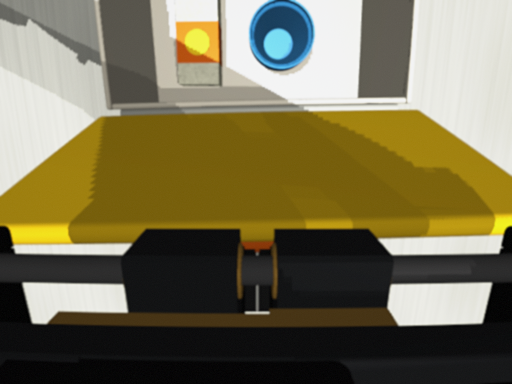

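```bash
python3 -m jog '{"offset":[[8,0,0],[8,0,0],[8,0,0],[8,0,0],[8,0,0],[8,0,0],[0,0,0]],"turn":[0,0,0,0,0,0,0],"grip":[0,0,0,0,0,0,0]}'
python3 - <<'E'
from h import *
look("wrist","w35");look("scene","sc15")
E
```

```text
time: 40.47
ee_pos: [0.5242, -0.3236, 0.383]
eef_rot: [0.706, 0.708, 0.0, -0.0]
contact_force: [1.0, 0.9, -0.0]
grip_width: 0.0006
```

View pics/w35.png

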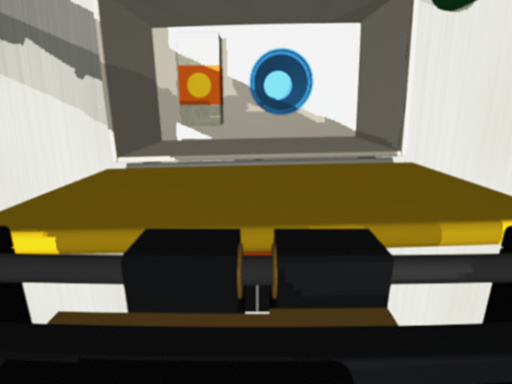

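View pics/sc15.png

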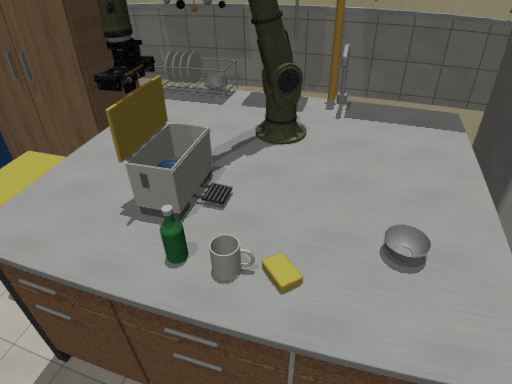

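Lid is moving forward under the push, with little force. Continue.

```bash
python3 -m jog '{"offset":[[8,0,0],[8,0,0],[8,0,0],[8,0,0],[8,0,0],[8,0,0],[0,0,0],[0,0,0]],"turn":[0,0,0,0,0,0,0,0],"grip":[0,0,0,0,0,0,0,0]}'
python3 - <<'E'
from h import *
look("wrist","w36");look("scene","sc16")
E
```

```text
time: 41.23
ee_pos: [0.5238, -0.2775, 0.3829]
eef_rot: [0.707, 0.707, -0.0, 0.0]
contact_force: [0.5, -0.6, 0.3]
grip_width: 0.0004
```

View pics/sc16.png

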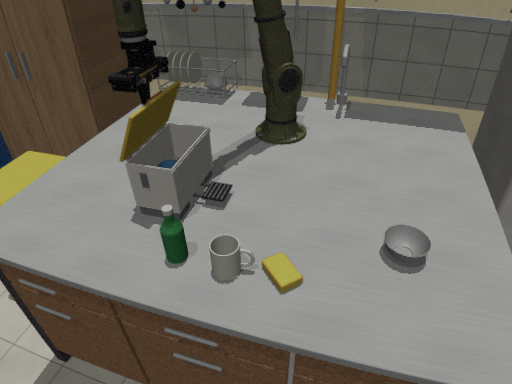

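```bash
python3 -m jog '{"offset":[[0,0,0],[0,0,0],[0,0,0],[0,0,0],[0,0,0],[0,0,0]],"turn":[0,0,0,0,0,0],"grip":[0,0,0,0,0,0]}'
python3 - <<'E'
from h import *
look("wrist","w37");look("scene","sc17")
E
```

```text
time: 41.83
ee_pos: [0.5236, -0.2783, 0.3826]
eef_rot: [0.707, 0.707, -0.0, 0.0]
contact_force: [0.5, -0.3, -0.5]
grip_width: 0.0006
```

View pics/sc17.png

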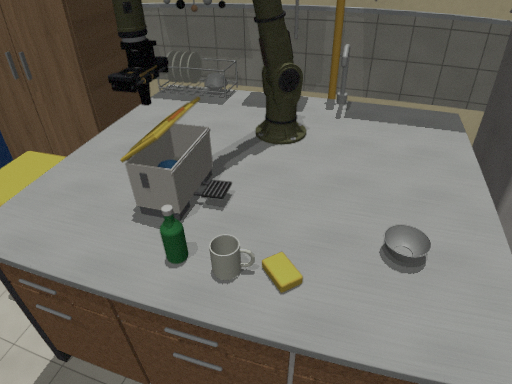

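View pics/w37.png

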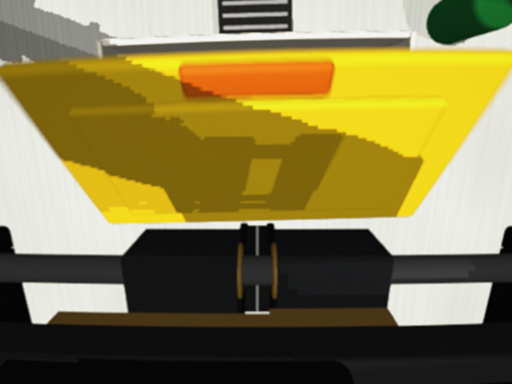

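The lid is falling shut by itself (mid-fall in the picture). I retreat upwards and let it finish.

```bash
python3 -m jog '{"offset":[[0,0,-15],[0,0,-20],[0,0,-20],[0,0,-10],[0,0,0],[0,0,0],[0,0,0],[0,0,0],[0,0,0],[0,0,0],[0,0,0],[0,0,0]],"turn":[0,0,0,0,0,0,0,0,0,0,0,0],"grip":[0,0,0,0,0,0,0,0,0,0,0,0]}';python3 -m jog '{"offset":[[0,0,0],[0,0,0],[0,0,0],[0,0,0],[0,0,0],[0,0,0],[0,0,0],[0,0,0],[0,0,0],[0,0,0],[0,0,0],[0,0,0]],"turn":[0,0,0,0,0,0,0,0,0,0,0,0],"grip":[0,0,0,0,0,0,0,0,0,0,0,0]}'
python3 - <<'E'
from h import *
look("wrist","w38");look("scene","sc18");look("top","top18")
E
```

```text
time: 42.93
ee_pos: [0.5235, -0.2782, 0.4474]
eef_rot: [0.707, 0.707, -0.0, -0.0]
contact_force: [-0.8, 0.4, 0.1]
grip_width: 0.0005
time: 43.93
ee_pos: [0.5236, -0.2783, 0.4477]
eef_rot: [0.707, 0.707, -0.0, 0.0]
contact_force: [0.3, -0.0, -0.2]
grip_width: 0.0008
```

View pics/sc18.png

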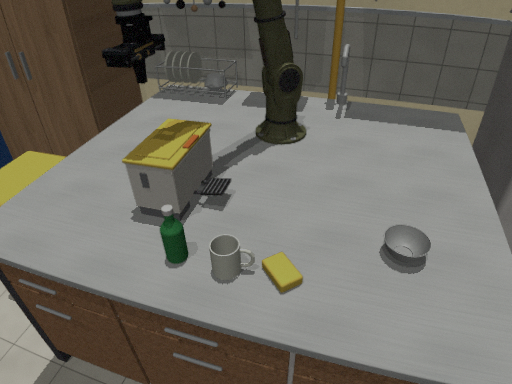

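View pics/top18.png

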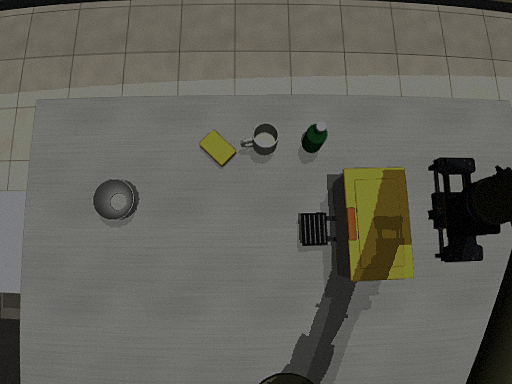

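```bash
python3 -c "
from bench import bot
print(bot.sign_off())"
```

```text
the job is handed in; nothing more can be done
None
```

The counter is cleared and the job was handed in at about 44 s. There were three cups and one carton (the orange-banded one) in the scene.

- **Order of work:** I nested the three cups into one upright stack on the counter. I then pressed the pedal to its stop and the lid stayed open. The whole stack was lowered upright onto the bin floor and the carton was dropped beside it from about 7 cm. Finally I pushed the lid from behind until it fell shut.
- **Last checks:** Before I shut the lid, the pictures showed the stack still nested and upright and the carton flat, both inside the bin. The final scene and top views show the lid shut and the pedal up. The mug, bowl, soap bottle and sponge look to be in their starting places, and the gripper was clear of everything.
- **Not fully measured:**
  - The contents were not seen again after the lid closed.
  - Nesting and the bystanders' places were judged by eye in the pictures.
  - The silhouette fits to the stack differed by about 5 mm from where it was released, so I used the release position for the pick-up.
  - The wrist force read about 75 N at the end of the pedal press, below the 120 N limit.

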